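# Make up the compression nut on a vacuum take-off

### The job

Run the big brass nut on the vacuum fitting down clockwise with the fingers until it is finger-tight, feeling for where it stiffens, and let go of it. Then put the ring wrench over the nut and tighten it one more flat - a sixth of a turn (60 degrees) past finger-tight, taking up the wrench's play first - with the wrench only, without forcing anything, and lay the wrench flat back on the blue mat. Leave the glassware, bottles and other things alone.

Things in the scene. Friction and masses are not known exactly. Their poses are not given: they have to be found in the camera images.
- nut: brass hexagon nut held on the fitting, axis upright, 30 mm across flats, 22 mm high; origin at its centre, 90 mm above the table; z up, x square to one flat (flats face 0, 60, 120.. degrees from x; white mark on the x flat). Tightens clockwise from above: turns freely (0.15 N m) for 0.4 to 1.4 rad, then is finger-tight and stops; some 0.8 N m turns it further, and it stays where left
- nut_top (a point): centre of the nut's top face, 101 mm above the table, axes as the nut's; the top 4 mm are bevelled to a 25 mm circle. A fixed 10 mm steel tube stands out of it to 122 mm above the table. Under the nut the fitting is 25 mm wide down to 66 mm above the table, 33 mm (red ring) to 56 mm, 38 mm (column) to 10 mm, on a base plate 110 x 80 x 10 mm
- collar (a joint): how far the nut has been tightened past finger-tight, rad: 0 until the nut is finger-tight, then grows with the nut as it is forced on clockwise
- seal (a point): centre of the red seal ring, 33 mm wide and 6 mm high, under the nut on the same axis; the nut presses it down by 1 to 2 mm as it runs home: down at its lowest, 61 mm above the table, once the nut is finger-tight, and it rises again if the nut is backed off. Its yaw means nothing
- wrench: steel ring wrench, about 0.22 kg, flat on the mat; origin at the centre of its ring, half-way up; z up, x from ring to handle end. Ring 14 mm high, 50 mm over corners, six-sided through hole 32 mm across flats (flaring to 36 in the bottom 5 mm), facing 0, 60, 120.. degrees from x: fits the nut with x square to any flat, 1 mm play each side, some 7 degrees turning play each way
- wrench_grip (a point): point on the wrench handle at which to grip it, 100 mm from the ring's centre along x and 3 mm higher; the handle is a bar 14 mm wide and 12 mm high, from 20 to 150 mm from the ring's centre, with an end disc of 22 mm diameter at 155 mm; lying on the mat the handle's underside is 4 mm above the mat; axes as the wrench's
- mat: blue mat 300 x 160 x 3 mm on which the wrench lies and to which it returns; origin at the centre of its underside, x along its length, z up; a small spare nut also lies on it
- spare_nut: bystander: small loose brass nut, 24 mm across flats and 16 mm high, on the mat; origin at its underside
- flask: bystander: conical glass flask, 84 mm wide, 122 mm high; origin at its underside
- reagent: bystander: amber bottle, 64 mm wide, 130 mm high; origin at its underside
- beaker: bystander: glass beaker, 68 mm wide, 85 mm high; origin at its underside
- wash_bottle: bystander: white bottle with red cap, 66 mm wide, 140 mm high; origin at its underside
- screwdriver: bystander: red-handled screwdriver lying at the far right
- ferrule: bystander: brass ferrule, a ring of 24 mm, in the steel tray at the left
- stopper: bystander: black rubber stopper, 32 mm wide, in the steel tray
Mind the look-alikes: they are no part of the job. Leave any black or orange look-alike of the wrench alone.

How it is judged:
By the outcome, as a careful person would: the job done as asked, in the order asked, and still so for the second after the job is handed in, with the robot touching nothing.
It also fails if it takes over 72 s, if anything falls off the work surface, if the arm or the gripper's body presses on something with over 40 N, if the wrist force passes 120 N, or if a joint passes its speed limit or range.

### The arm

A 6-joint arm with a two-finger parallel gripper is mounted at the origin on the work surface. World frame = base frame: x ahead of the robot, y to its left, z up, the work surface at z = 0. Lengths are in m, angles in rad, forces in N, time in s.
With the tool pointing down it reaches from about 0.35 to 0.775 m from the base axis. Payload 7.3 kg.
Tool frame: the origin (TCP) lies on the centre line of the jaws, within the pads' length; the fingertips stand tip_reach ahead of it and the grasp point (between the pads) lies 6 mm ahead of it (tip_reach is the distance from the TCP to the fingertips, in m); x points along the fingers, y is the direction in which the jaws open and shut, and the axes are right-handed (so a half turn about x gives the same grasp; the last joint's range is limited). The gripper opens to 92 mm and grips with 3 to 60 N. Pads are 19 mm wide; open, the fingers measure 130 mm over their backs; the gripper's body (75 mm by 190 mm) begins 47 mm behind the grasp point.
Start: joints at [-1.329, 0.342, 1.524, -0, 1.275, -0.146], TCP at [0.199, -0.486, 0.252] pointing down, gripper open.
Joint ranges: [-2.53, 2.53], [-0.77, 2.02], [0.04, 2.7], [-1, 4.14], [0.28, 2.66], [-3.11, 3.11]. Speed limits (rad/s): [2.57, 2.57, 3.14, 3.14, 3.14, 3.14].

### API

Orientations are given as [roll, pitch, yaw] about the fixed x, y, z axes, in that order (R = Rz(yaw) Ry(pitch) Rx(roll)).
In Python, from cell import observe, read_camera, get_calibration, hand_in, tip_reach gives the robot as it stands. The module is installed in compiled form; this text tells all that it offers.
- The arm moves only by the shell command python3 -m crank 'ROWS' [FORCE]. ROWS is JSON, a list of rows, each an object of numbers: "fingers": the opening, from -1 (shut) to 1 (fully open); "tx", "ty", "tz": the shift along the tool's x, y, z in units of 40 mm (1.0 is 40 mm); "roll": the turn about the tool's x in units of 10 degrees (1.0 is 10 degrees). In form: [{"fingers": .., "tx": .., "ty": .., "tz": .., "roll": ..}, ...]. A call has exactly 8 rows; each row is the pose to reach, as a shift and turn from the pose commanded when the call began, along the tool's axes at that moment; what a row does not reach only later rows make up. A row lasts 1/8 s, in which the tool goes at most 62.5 mm and 10.7 degrees, less where a joint would pass 70% of its speed; a pose out of reach is approached as far as the arm can. A call with a gripper value outside its range is refused whole. The fingers move at their own pace and stop on an object; FORCE is the grip in N (left out, the last holds). Time passes only in rows, so rows that repeat a pose let the fingers close, or fill a call up. It gives the time, the measured TCP pose, the force and the opening at its end, in the units of the state.
- observe(): the state, without advancing time (a new reading comes with each control period).
- read_camera(name): name is "scene" or "top" or "wrist"; returns (picture, depth): 400x640x3 uint8, red, green, blue; 400x640 float32, m along the optical axis (not along the pixel's ray), 0 where there is no reading.
- get_calibration(name): a dict with "vertical_fov" (degrees; the focal length in pixels is half the picture's height over the tangent of half this angle, whatever the lens; pixels are square), "cx", "cy" (the principal point, pixels), "pose" (4x4, takes a point from camera to world coordinates); the wrist camera has in their place "T_tool_cam" (4x4, takes a point from camera to tool coordinates, whose origin is the TCP and whose axes are the tool frame's). Camera axes: x right, y down, z forward; pixel columns grow to the right and rows downward; lengths in m; the calibration is good to about 2 mm. A picture is of the moment at which its call begins: read the wrist's pose just before it. get_calibration takes no time and is no camera call.
- hand_in(): hands the job in, once; it reports no verdict.
The state is a dict: "time": time; "qpos": joint angles; "qvel": joint speeds; "joint_efforts": joint torques, N m; "tool_pos": TCP position; "tool_rot": TCP orientation; "contact_force": force on the tool from outside, world axes, zero at the start; "torque": the same for the moment, N m; "opening": finger opening in m.
Only numpy, scipy, OpenCV 4.12 (cv2) and the standard library are available. Lean on these libraries where they do the work, as an engineer would, in place of code of your own. Each camera call takes 0.05 s, during which the arm holds its last target. There are 200 camera calls.

## Working session

There is one attempt and no reset: what is moved stays moved. The work goes in short steps, Python scripts to look and compute and a shell command to move; the robot and the scene stay as the last step left them, time stands still between calls to the robot, and variables do not carry over. Pictures are saved under pics/ and viewed, about 8 in all and at most 12, crops included, and the job is handed in when it is done.

```bash
mkdir -p pics; cat > h.py <<'E'
import numpy as np, cv2
from cell import observe, read_camera, get_calibration, tip_reach
from scipy.spatial.transform import Rotation as R
def T_tool(s=None):
    s=s or observe(); T=np.eye(4); T[:3,:3]=R.from_euler('xyz',s['tool_rot']).as_matrix(); T[:3,3]=s['tool_pos']; return T
def cam(name):
    c=get_calibration(name)
    P=T_tool()@np.array(c['T_tool_cam']) if name=='wrist' else np.array(c['pose'])
    im,d=read_camera(name)
    f=200/np.tan(np.radians(c['vertical_fov'])/2)
    return im,d,(f,c['cx'],c['cy'],P)
def ray(k,u,v,z):
    f,cx,cy,P=k; d=P[:3,:3]@np.array([(u-cx)/f,(v-cy)/f,1.]); o=P[:3,3]; return o+d*(z-o[2])/d[2]
def proj(k,p):
    f,cx,cy,P=k; q=P[:3,:3].T@(np.array(p)-P[:3,3]); return q[0]/q[2]*f+cx,q[1]/q[2]*f+cy
def save(n,im): cv2.imwrite('pics/'+n,im[:,:,::-1])
E
python3 - <<'E'
from h import *
s=observe(); print({k:np.round(v,3) for k,v in s.items()}); print(tip_reach if not callable(tip_reach) else tip_reach())
print(T_tool().round(3))
for n in('top','scene'):
    im,d,k=cam(n); save(n+'.png',im); np.savez(n,im=im,d=d,f=k[0],cx=k[1],cy=k[2],P=k[3]); print(n,k[0],k[3].round(3).tolist())
a=cv2.imread('pics/top.png');print(a.shape)
E
```

```text
{'time': np.float64(0.0), 'qpos': array([-1.329,  0.343,  1.525, -0.   ,  1.275, -0.146]), 'qvel': array([ 0.002, -0.   ,  0.002,  0.   , -0.001, -0.   ]), 'joint_efforts': array([ 2.0000e-03, -4.3124e+01, -2.4422e+01,  7.2000e-02,  5.6000e-02,
       -0.0000e+00]), 'tool_pos': array([ 0.198, -0.486,  0.251]), 'tool_rot': array([-1.701,  1.569,  1.829]), 'contact_force': array([-0.118,  0.004,  0.301]), 'torque': array([0.014, 0.061, 0.032]), 'opening': np.float64(0.092)}
0.025
[[-0.     0.378 -0.926  0.198]
 [ 0.002 -0.926 -0.378 -0.486]
 [-1.    -0.002 -0.     0.251]
 [ 0.     0.     0.     1.   ]]
top 429.67661945213115 [[-0.022, -0.996, 0.082, 0.362], [-1.0, 0.023, 0.016, -0.071], [-0.018, -0.081, -0.997, 1.514], [0.0, 0.0, 0.0, 1.0]]
scene 374.1404151975511 [[-0.756, 0.333, -0.564, 1.055], [0.655, 0.414, -0.633, 0.591], [0.023, -0.847, -0.531, 0.641], [0.0, 0.0, 0.0, 1.0]]
(400, 640, 3)
```

View pics/top.png

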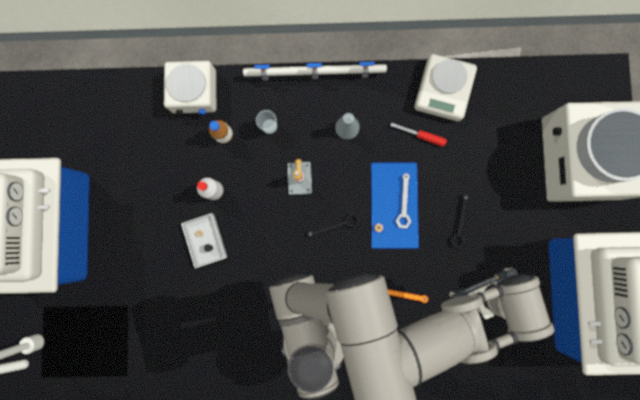

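View pics/scene.png

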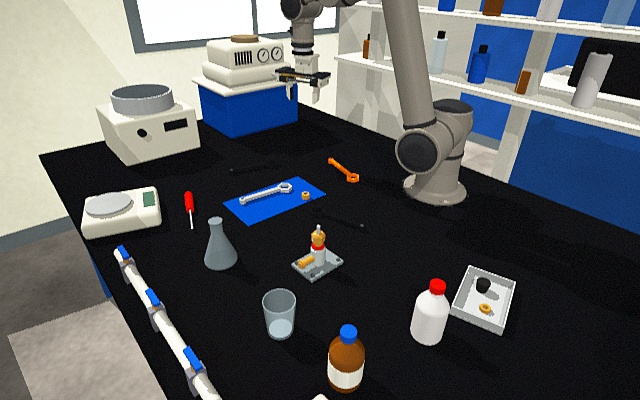

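The silver ring wrench is on the mat: ring at top (403,221), handle end at (406,177). Look-alikes are black wrenches at (350,220) and (460,240), an orange one at (415,297), the small spare nut at (379,228), and the ferrule in the tray at (199,234). The nut to turn is on the fitting at top (299,165), scene (318,240). The brass piece lower on the base at scene (305,262) is not it.

```bash
python3 - <<'E'
from h import *
def L(n):
    z=np.load(n+'.npz'); return z['im'],z['d'],(float(z['f']),float(z['cx']),float(z['cy']),z['P'])
im,d,k=L('top'); i2,d2,k2=L('scene')
for n,u,v,z in [('ring',403,221,.015),('end',406,177,.015),('spare',379,228,.01),('flask',347,128,.05),('reagent',221,131,.08),('beaker',266,122,.04),('wash',209,188,.09),('base',299,178,.01),('nut?',299,163,.1),('screwdr',420,135,.01),('mat',395,206,.003)]:
    print(n,ray(k,u,v,z).round(3))
print('nut scene',ray(k2,318,238,.09).round(3), 'flask scene base',ray(k2,220,262,0).round(3),'beaker',ray(k2,279,330,0).round(3))
a=cv2.resize(im[130:260,260:420],None,fx=5,fy=5,interpolation=2)[:, :400]
b=cv2.resize(i2[210:290,280:360],None,fx=5,fy=5,interpolation=2)
save('crop.png',np.vstack([np.hstack([a[:400],b])]))
E
```

```text
ring [ 0.409 -0.319  0.015]
end [ 0.563 -0.335  0.015]
spare [ 0.387 -0.235  0.01 ]
flask [ 0.734 -0.131  0.05 ]
reagent [0.728 0.299 0.08 ]
beaker [0.766 0.151 0.04 ]
wash [0.532 0.338 0.09 ]
base [0.569 0.041 0.01 ]
nut? [0.607 0.034 0.1  ]
screwdr [ 0.713 -0.39   0.01 ]
mat [ 0.463 -0.294  0.003]
nut scene [0.576 0.048 0.09 ] flask scene base [ 0.758 -0.122  0.   ] beaker [ 0.767  0.148 -0.   ]
```

View pics/crop.png

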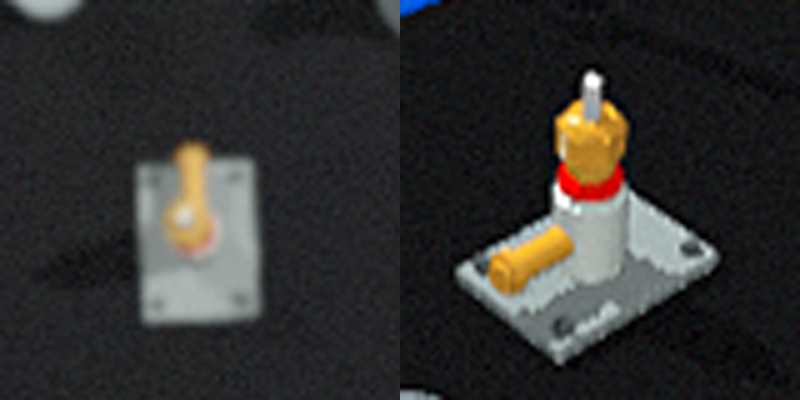

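The silver wrench lies alone on the mat. The crop shows the hex nut with its tube above the red ring; the other brass part is a horizontal side port on the column.

```bash
python3 - <<'E'
from h import *
c=get_calibration('wrist'); print(np.array(c['T_tool_cam']).round(3),c['vertical_fov'],c['cx'],c['cy'])
E
python3 -m crank '[{"fingers":1,"tx":0,"ty":-4,"tz":-6.2,"roll":0},{"fingers":1,"tx":0,"ty":-4,"tz":-6.2,"roll":0},{"fingers":1,"tx":0,"ty":-4,"tz":-6.2,"roll":0},{"fingers":1,"tx":0,"ty":-8,"tz":-12.5,"roll":0},{"fingers":1,"tx":0,"ty":-8,"tz":-12.5,"roll":0},{"fingers":1,"tx":0,"ty":-8,"tz":-12.5,"roll":0},{"fingers":1,"tx":0,"ty":-8,"tz":-12.5,"roll":0},{"fingers":1,"tx":0,"ty":-8,"tz":-12.5,"roll":0}]' 15
```

```text
[[-0.001 -0.279  0.96  -0.133]
 [ 1.    -0.001  0.001  0.   ]
 [ 0.001  0.96   0.279 -0.075]
 [ 0.     0.     0.     1.   ]] 60.87619576328718 326.29748461166946 196.542258478208
time: 1.1
tool_pos: [0.4872, -0.0753, 0.2516]
tool_rot: [0.537, 1.571, -2.217]
contact_force: [1.3, -0.6, -0.2]
opening: 0.0917
```

```bash
python3 -m crank '[{"fingers":1,"tx":0,"ty":-0.7,"tz":-1.2,"roll":0},{"fingers":1,"tx":0,"ty":-0.7,"tz":-1.2,"roll":0},{"fingers":1,"tx":0,"ty":-0.7,"tz":-1.2,"roll":0},{"fingers":1,"tx":0,"ty":-0.7,"tz":-1.2,"roll":0},{"fingers":1,"tx":0,"ty":-0.7,"tz":-1.2,"roll":0},{"fingers":1,"tx":0,"ty":-0.7,"tz":-1.2,"roll":0},{"fingers":1,"tx":0,"ty":-0.7,"tz":-1.2,"roll":0},{"fingers":1,"tx":0,"ty":-0.7,"tz":-1.2,"roll":0}]'
python3 - <<'E'
from h import *
print(observe()['qpos'].round(3)); print(T_tool().round(3))
im,d,k=cam('wrist'); np.savez('w1',im=im,d=d,f=k[0],cx=k[1],cy=k[2],P=k[3])
save('w1.png',cv2.resize(im[100:300,220:440],None,fx=3,fy=3,interpolation=2))
E
```

```text
time: 2.1
tool_pos: [0.5202, -0.0332, 0.2517]
tool_rot: [1.885, 1.571, -0.869]
contact_force: [-0.1, 0.0, -0.1]
opening: 0.0922
[-0.211  0.335  1.534 -0.     1.272  0.972]
[[ 0.     0.378 -0.926  0.52 ]
 [-0.    -0.926 -0.378 -0.033]
 [-1.     0.    -0.     0.252]
 [ 0.     0.     0.     1.   ]]
```

View pics/w1.png

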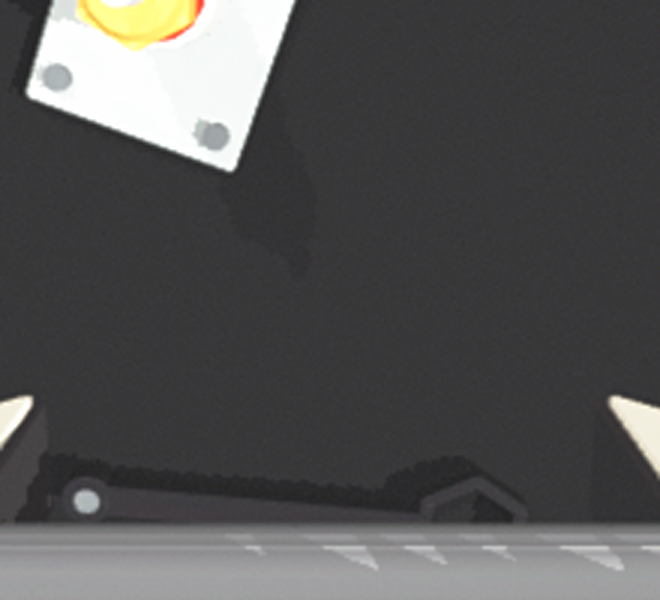

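The nut is at about pixel (265,100), upper left. The view is short of it, so measure numerically.

```bash
cat > nut.py <<'E'
from h import *
def L(n):
    z=np.load(n+'.npz'); return z['im'],z['d'],(float(z['f']),float(z['cx']),float(z['cy']),z['P'])
E
python3 - <<'E'
from nut import *
im,d,k=L('w1')
print(ray(k,266,101,.101).round(4))
# side port present too
f,cx,cy,P=k
v,u=np.nonzero(d>0); D=d[v,u]
p=np.stack([(u-cx)/f*D,(v-cy)/f*D,D],1)@P[:3,:3].T+P[:3,3]
m=(p[:,2]>.092)&(p[:,2]<.106)&(p[:,0]>.5)&(abs(p[:,1]-.04)<.06)&(p[:,0]<.64)
print(m.sum(),p[m].mean(0).round(4),p[m].min(0).round(4),p[m].max(0).round(4))
save('w1b.png',cv2.resize(im[40:180,190:340],None,fx=4,fy=4,interpolation=2))
E
```

```text
[0.5688 0.0382 0.101 ]
1079 [0.573  0.0405 0.0999] [0.5563 0.0249 0.0923] [0.5885 0.0583 0.1054]
```

View pics/w1b.png

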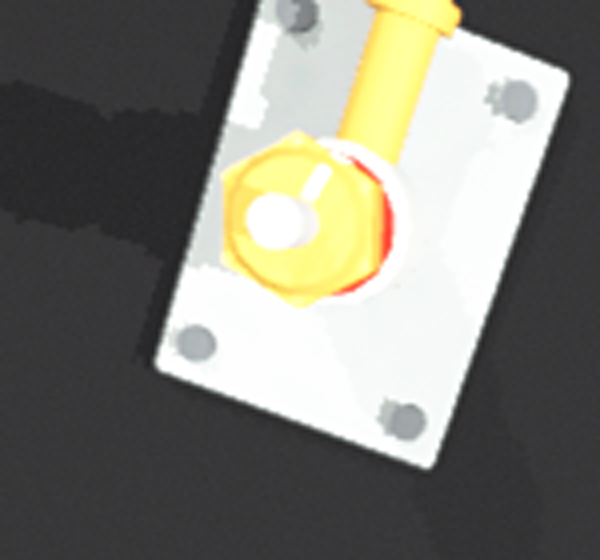

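The picture shows the hex with flats facing image left and right, which is the tool's y, so the jaws are already aligned. The centre is at crop (303,220), full-picture pixel (265.8,95). Moving over it.

```bash
python3 - <<'E'
from nut import *
im,d,k=L('w1')
c=ray(k,265.8,95,.097);print(c.round(4)); P=np.linalg.inv(np.array(T_tool()))@np.r_[c,1]; print((P[:3]/.04).round(3))
for a,b in[((298,132),(300,305)),((225,178),(383,262)),((225,265),(383,175))]:
    A,B=[ray(k,190+q[0]/4,40+q[1]/4,.097) for q in(a,b)]; print(np.degrees(np.arctan2(*(B-A)[[1,0]])).round(1),np.linalg.norm(B-A).round(4),((A+B)/2).round(4))
print(np.degrees(np.arctan2(-.926,.378)))
E
```

```text
[0.5728 0.0405 0.097 ]
[ 3.868 -1.207 -1.915]
-160.0 0.0336 [0.5725 0.0413 0.097 ]
-95.4 0.0352 [0.5729 0.0402 0.097 ]
-39.8 0.0372 [0.5728 0.0405 0.097 ]
-67.79435666726683
```

```bash
python3 -m crank '[{"fingers":1,"tx":0,"ty":-1.2,"tz":-1.9,"roll":0},{"fingers":1,"tx":0,"ty":-1.2,"tz":-1.9,"roll":0},{"fingers":1,"tx":0,"ty":-1.2,"tz":-1.9,"roll":0},{"fingers":1,"tx":1.5,"ty":-1.2,"tz":-1.9,"roll":0},{"fingers":1,"tx":2.5,"ty":-1.2,"tz":-1.9,"roll":0},{"fingers":1,"tx":2.5,"ty":-1.2,"tz":-1.9,"roll":0},{"fingers":1,"tx":2.5,"ty":-1.2,"tz":-1.9,"roll":0},{"fingers":1,"tx":2.5,"ty":-1.2,"tz":-1.9,"roll":0}]'
python3 - <<'E'
from nut import *
im,d,k=cam('wrist'); np.savez('w2',im=im,d=d,f=k[0],cx=k[1],cy=k[2],P=k[3])
print(proj(k,[.5728,.0405,.097]),T_tool()[:3,3])
save('w2.png',im)
E
```

```text
time: 3.15
tool_pos: [0.5735, 0.0397, 0.154]
tool_rot: [2.643, 1.567, -0.111]
contact_force: [-0.0, 1.1, 0.1]
opening: 0.0917
(np.float64(323.53941398863674), np.float64(228.40759737983853)) [0.57335893 0.03984931 0.15370393]
```

View pics/w2.png

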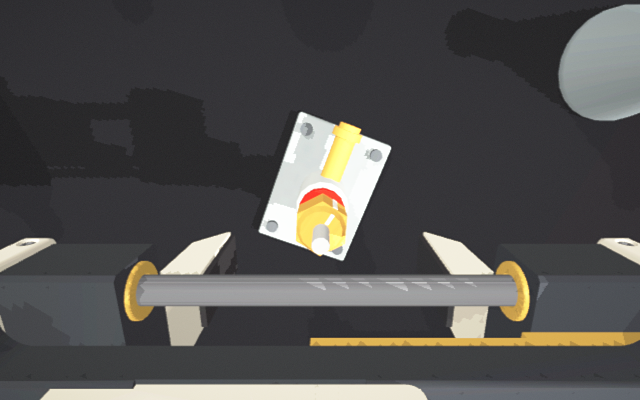

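The nut is at (321,228), between the fingers and within 1.5 mm of the prediction. Descend and close.

```bash
python3 -m crank '[{"fingers":1,"tx":1.0,"ty":0,"tz":0,"roll":0},{"fingers":1,"tx":1.48,"ty":0,"tz":0,"roll":0},{"fingers":1,"tx":1.48,"ty":0,"tz":0,"roll":0},{"fingers":-0.5,"tx":1.48,"ty":0,"tz":0,"roll":0},{"fingers":-0.5,"tx":1.48,"ty":0,"tz":0,"roll":0},{"fingers":-0.5,"tx":1.48,"ty":0,"tz":0,"roll":0},{"fingers":-0.5,"tx":1.48,"ty":0,"tz":0,"roll":0},{"fingers":-0.5,"tx":1.48,"ty":0,"tz":0,"roll":0}]' 20
python3 -c "
from h import *
s=observe();print(s['torque'].round(3),s['joint_efforts'].round(2),s['qpos'].round(3))"
```

```text
time: 4.2
tool_pos: [0.5725, 0.0401, 0.0926]
tool_rot: [2.31, 1.571, -0.444]
contact_force: [0.7, 0.0, -0.1]
opening: 0.0465
[-0.029  0.024  0.019] [  0.   -51.33 -20.     0.06  -0.06   0.  ] [-0.064  0.597  1.585 -0.     0.959  1.119]
```

```bash
python3 -m crank '[{"fingers":-0.5,"tx":0,"ty":0,"tz":0,"roll":0},{"fingers":-0.5,"tx":0,"ty":0,"tz":0,"roll":0},{"fingers":-0.5,"tx":0,"ty":0,"tz":0,"roll":0},{"fingers":-0.5,"tx":0,"ty":0,"tz":0,"roll":0},{"fingers":-0.5,"tx":0,"ty":0,"tz":0,"roll":0.4},{"fingers":-0.5,"tx":0,"ty":0,"tz":0,"roll":0.8},{"fingers":-0.5,"tx":0,"ty":0,"tz":0,"roll":1.2},{"fingers":-0.5,"tx":0,"ty":0,"tz":0,"roll":1.5}]' 20
cat > f.py <<'E'
from h import *
s=observe();T=T_tool(s);print('F',s['contact_force'].round(2),'M',s['torque'].round(3),'q6',s['qpos'][5].round(4),'eff6',s['joint_efforts'][5].round(3),'yaw_y',np.degrees(np.arctan2(T[1,1],T[0,1])).round(2),'open',round(float(s['opening']),4),T[:3,3].round(4))
E
python3 f.py
```

```text
time: 5.2
tool_pos: [0.5714, 0.0424, 0.0924]
tool_rot: [-1.088, 1.567, 2.178]
contact_force: [-2.6, 9.9, 2.7]
opening: 0.0301
F [-2.57  9.91  2.71] M [1.663 0.453 0.158] q6 1.3829 eff6 -0.313 yaw_y -82.86 open 0.0301 [0.5714 0.0424 0.0924]
```

```bash
python3 -m crank '[{"fingers":-0.5,"tx":0,"ty":-0.06,"tz":0,"roll":0},{"fingers":-0.5,"tx":0,"ty":-0.06,"tz":0,"roll":0.3},{"fingers":-0.5,"tx":0,"ty":-0.06,"tz":0,"roll":0.6},{"fingers":-0.5,"tx":0,"ty":-0.06,"tz":0,"roll":0.9},{"fingers":-0.5,"tx":0,"ty":-0.06,"tz":0,"roll":1.2},{"fingers":-0.5,"tx":0,"ty":-0.06,"tz":0,"roll":1.2},{"fingers":-0.5,"tx":0,"ty":-0.06,"tz":0,"roll":1.2},{"fingers":-0.5,"tx":0,"ty":-0.06,"tz":0,"roll":1.2}]' 20
python3 f.py
```

```text
time: 6.2
tool_pos: [0.5714, 0.0429, 0.0924]
tool_rot: [-0.255, 1.569, 2.804]
contact_force: [-4.1, 3.3, 3.0]
opening: 0.0303
F [-4.1   3.26  3.  ] M [ 0.654  0.668 -0.026] q6 1.5936 eff6 -0.043 yaw_y -94.71 open 0.0303 [0.5714 0.0429 0.0924]
```

```bash
python3 -m crank '[{"fingers":-0.5,"tx":0,"ty":-0.02,"tz":0.025,"roll":0.2},{"fingers":-0.5,"tx":0,"ty":-0.02,"tz":0.025,"roll":0.4},{"fingers":-0.5,"tx":0,"ty":-0.02,"tz":0.025,"roll":0.6},{"fingers":-0.5,"tx":0,"ty":-0.02,"tz":0.025,"roll":0.8},{"fingers":-0.5,"tx":0,"ty":-0.02,"tz":0.025,"roll":1.0},{"fingers":-0.5,"tx":0,"ty":-0.02,"tz":0.025,"roll":1.2},{"fingers":-0.5,"tx":0,"ty":-0.02,"tz":0.025,"roll":1.4},{"fingers":-0.5,"tx":0,"ty":-0.02,"tz":0.025,"roll":1.6}]' 20
python3 f.py
```

```text
time: 7.2
tool_pos: [0.5714, 0.0433, 0.0925]
tool_rot: [-3.028, 1.57, -0.251]
contact_force: [1.0, -1.2, -2.4]
opening: 0.0302
F [ 1.   -1.19 -2.35] M [-0.025 -0.08   0.125] q6 1.8778 eff6 -0.218 yaw_y -110.92 open 0.0302 [0.5714 0.0433 0.0925]
```

```bash
python3 -m crank '[{"fingers":-0.5,"tx":0,"ty":0,"tz":0,"roll":0.2},{"fingers":-0.5,"tx":0,"ty":0,"tz":0,"roll":0.4},{"fingers":-0.5,"tx":0,"ty":0,"tz":0,"roll":0.6},{"fingers":-0.5,"tx":0,"ty":0,"tz":0,"roll":0.8},{"fingers":-0.5,"tx":0,"ty":0,"tz":0,"roll":0.9},{"fingers":-0.5,"tx":0,"ty":0,"tz":0,"roll":1.0},{"fingers":-0.5,"tx":0,"ty":0,"tz":0,"roll":1.1},{"fingers":-0.5,"tx":0,"ty":0,"tz":0,"roll":1.2}]' 20
python3 f.py
```

```text
time: 8.2
tool_pos: [0.5714, 0.0435, 0.0925]
tool_rot: [-2.321, 1.57, 0.247]
contact_force: [3.8, 1.3, -4.9]
opening: 0.0301
F [ 3.85  1.31 -4.9 ] M [ 0.439 -0.601  0.207] q6 2.0861 eff6 -0.03 yaw_y -122.85 open 0.0301 [0.5714 0.0435 0.0925]
```

```bash
python3 -m crank '[{"fingers":-0.5,"tx":0,"ty":0,"tz":0,"roll":0.15},{"fingers":-0.5,"tx":0,"ty":0,"tz":0,"roll":0.3},{"fingers":-0.5,"tx":0,"ty":0,"tz":0,"roll":0.45},{"fingers":-0.5,"tx":0,"ty":0,"tz":0,"roll":0.6},{"fingers":-0.5,"tx":0,"ty":0,"tz":0,"roll":0.75},{"fingers":-0.5,"tx":0,"ty":0,"tz":0,"roll":0.9},{"fingers":-0.5,"tx":0,"ty":0,"tz":0,"roll":1.05},{"fingers":-0.5,"tx":0,"ty":0,"tz":0,"roll":1.2}]' 20
python3 f.py
```

```text
time: 9.2
tool_pos: [0.5716, 0.0437, 0.0925]
tool_rot: [-1.944, 1.57, 0.414]
contact_force: [5.2, 3.7, -4.8]
opening: 0.03
F [ 5.22  3.68 -4.76] M [ 0.644 -0.884  0.161] q6 2.2961 eff6 -0.118 yaw_y -134.88 open 0.03 [0.5716 0.0437 0.0925]
```

```bash
python3 -m crank '[{"fingers":-0.5,"tx":0,"ty":-0.03,"tz":0,"roll":0.15},{"fingers":-0.5,"tx":0,"ty":-0.03,"tz":0,"roll":0.3},{"fingers":-0.5,"tx":0,"ty":-0.03,"tz":0,"roll":0.45},{"fingers":-0.5,"tx":0,"ty":-0.03,"tz":0,"roll":0.6},{"fingers":-0.5,"tx":0,"ty":-0.03,"tz":0,"roll":0.75},{"fingers":-0.5,"tx":0,"ty":-0.03,"tz":0,"roll":0.9},{"fingers":-0.5,"tx":0,"ty":-0.03,"tz":0,"roll":1.05},{"fingers":-0.5,"tx":0,"ty":-0.03,"tz":0,"roll":1.2}]' 20
python3 f.py
```

```text
time: 10.2
tool_pos: [0.5721, 0.0438, 0.0926]
tool_rot: [2.663, 1.57, -1.472]
contact_force: [-2.2, -3.0, 1.3]
opening: 0.0311
F [-2.23 -2.97  1.33] M [-0.383  0.323  0.7  ] q6 2.5071 eff6 0.423 yaw_y -146.88 open 0.0311 [0.5721 0.0438 0.0926]
```

It stiffened: the moment is 0.7 N m and the pads are prying open. Relax 4° and read again.

```bash
python3 -m crank '[{"fingers":-0.5,"tx":0,"ty":0,"tz":0,"roll":-0.1},{"fingers":-0.5,"tx":0,"ty":0,"tz":0,"roll":-0.2},{"fingers":-0.5,"tx":0,"ty":0,"tz":0,"roll":-0.3},{"fingers":-0.5,"tx":0,"ty":0,"tz":0,"roll":-0.35},{"fingers":-0.5,"tx":0,"ty":0,"tz":0,"roll":-0.35},{"fingers":-0.5,"tx":0,"ty":0,"tz":0,"roll":-0.35},{"fingers":-0.5,"tx":0,"ty":0,"tz":0,"roll":-0.35},{"fingers":-0.5,"tx":0,"ty":0,"tz":0,"roll":-0.35}]' 20
python3 f.py
```

```text
time: 11.2
tool_pos: [0.572, 0.0438, 0.0926]
tool_rot: [0.909, 1.571, 3.119]
contact_force: [-1.2, -5.3, 1.0]
opening: 0.0308
F [-1.16 -5.25  1.  ] M [-0.744  0.314 -0.137] q6 2.445 eff6 -0.131 yaw_y -143.36 open 0.0308 [0.572  0.0438 0.0926]
```

```bash
python3 -m crank '[{"fingers":-0.1,"tx":0,"ty":0,"tz":0,"roll":0},{"fingers":-0.1,"tx":0,"ty":0,"tz":0,"roll":0},{"fingers":-0.5,"tx":0,"ty":0,"tz":0,"roll":0},{"fingers":-0.5,"tx":0,"ty":0,"tz":0,"roll":0},{"fingers":-0.5,"tx":0,"ty":0,"tz":0,"roll":0},{"fingers":-0.5,"tx":0,"ty":0,"tz":0,"roll":0},{"fingers":-0.5,"tx":0,"ty":0,"tz":0,"roll":0},{"fingers":-0.5,"tx":0,"ty":0,"tz":0,"roll":0}]' 20
python3 f.py
python3 -m crank '[{"fingers":-0.5,"tx":0,"ty":0,"tz":0,"roll":0.05},{"fingers":-0.5,"tx":0,"ty":0,"tz":0,"roll":0.1},{"fingers":-0.5,"tx":0,"ty":0,"tz":0,"roll":0.15},{"fingers":-0.5,"tx":0,"ty":0,"tz":0,"roll":0.2},{"fingers":-0.5,"tx":0,"ty":0,"tz":0,"roll":0.2},{"fingers":-0.5,"tx":0,"ty":0,"tz":0,"roll":0.2},{"fingers":-0.5,"tx":0,"ty":0,"tz":0,"roll":0.2},{"fingers":-0.5,"tx":0,"ty":0,"tz":0,"roll":0.2}]' 20
python3 f.py
```

```text
time: 12.2
tool_pos: [0.5717, 0.0442, 0.0925]
tool_rot: [1.078, 1.57, -2.994]
contact_force: [-4.3, -1.7, 1.7]
opening: 0.0308
F [-4.29 -1.75  1.74] M [-0.122  0.663  0.147] q6 2.4443 eff6 0.142 yaw_y -143.28 open 0.0308 [0.5717 0.0442 0.0925]
time: 13.2
tool_pos: [0.5717, 0.0442, 0.0924]
tool_rot: [1.469, 1.57, -2.637]
contact_force: [-5.0, -1.7, 3.2]
opening: 0.0305
F [-5.02 -1.74  3.22] M [-0.168  0.825  0.502] q6 2.479 eff6 0.504 yaw_y -145.25 open 0.0305 [0.5717 0.0442 0.0924]
```

Finger-tight at pad yaw about -143°: the moment rises 0.15 → 0.50 N m over 2° with no following motion. Let go, lift and look.

```bash
python3 -m crank '[{"fingers":0.5,"tx":0,"ty":0,"tz":0,"roll":0},{"fingers":0.5,"tx":0,"ty":0,"tz":0,"roll":0},{"fingers":1,"tx":-1,"ty":0,"tz":0,"roll":0},{"fingers":1,"tx":-2.5,"ty":0,"tz":0,"roll":0},{"fingers":1,"tx":-4,"ty":0,"tz":0,"roll":0},{"fingers":1,"tx":-4,"ty":0,"tz":0,"roll":0},{"fingers":1,"tx":-4,"ty":0,"tz":0,"roll":0},{"fingers":1,"tx":-4,"ty":0,"tz":0,"roll":0}]' 20
python3 f.py
python3 - <<'E'
from nut import *
im,d,k=cam('wrist'); np.savez('w3',im=im,d=d,f=k[0],cx=k[1],cy=k[2],P=k[3])
u,v=map(int,proj(k,[.572,.0435,.1])); print(u,v)
save('w3.png',cv2.resize(im[v-60:v+60,u-60:u+60],None,fx=5,fy=5,interpolation=2))
E
```

```text
time: 14.2
tool_pos: [0.5714, 0.0443, 0.2508]
tool_rot: [0.901, 1.568, 3.077]
contact_force: [-0.0, -0.2, -0.6]
opening: 0.0914
F [-0.01 -0.23 -0.56] M [0.162 0.055 0.005] q6 2.4793 eff6 0.001 yaw_y -145.29 open 0.0914 [0.5714 0.0443 0.2508]
324 187
```

View pics/w3.png

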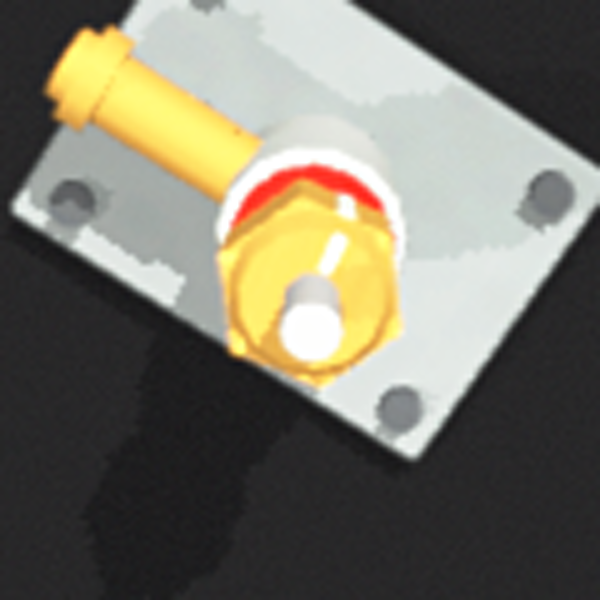

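The hex corners are visible at crop (220,250), (402,325), (318,383), (232,350), (302,188), (391,225). Compute the nut pose from them.

```bash
python3 - <<'E'
from nut import *
im,d,k=L('w3'); u0,v0=324-60,187-60
for a,b in[((302,188),(318,383)),((220,250),(402,325)),((232,350),(391,225))]:
    A,B=[ray(k,u0+q[0]/5,v0+q[1]/5,.097) for q in(a,b)]; t=np.degrees(np.arctan2(*(B-A)[[1,0]])); print(t.round(1),'mod60',(t%60).round(1),np.linalg.norm(B-A).round(4),((A+B)/2).round(4))
z,d2,kt=L('top')
# wrench ring by mask in top: bright grey inside the mat
hsv=cv2.cvtColor(z,cv2.COLOR_RGB2HSV); m=((hsv[...,1]<70)&(hsv[...,2]>110)).astype(np.uint8); m[:165]=0;m[246:]=0;m[:,:374]=0;m[:,417:]=0
v,u=np.nonzero(m); p=np.array([ray(kt,a,b,.012) for a,b in zip(u,v)]); x=p[:,0]
for lo,hi in((.38,.44),(.45,.54),(.55,.6)): s=(x>lo)&(x<hi); print(lo,s.sum(),p[s].mean(0).round(4))
print(x.min(),x.max())
E
```

```text
129.2 mod60 9.2 0.035 [0.5724 0.0411 0.097 ]
-168.4 mod60 11.6 0.0344 [0.5721 0.0411 0.097 ]
-106.3 mod60 13.7 0.0356 [0.5722 0.0412 0.097 ]
0.38 153 [ 0.4089 -0.3029  0.012 ]
0.45 136 [ 0.4953 -0.3271  0.012 ]
0.55 41 [ 0.5631 -0.3331  0.012 ]
0.37642603910902583 0.5743509218637618
```

```bash
python3 -m crank '[{"fingers":1,"tx":0,"ty":0.85,"tz":-0.85,"roll":-1},{"fingers":1,"tx":0,"ty":1.7,"tz":-1.7,"roll":-2},{"fingers":1,"tx":0,"ty":2.5,"tz":-2.5,"roll":-3},{"fingers":1,"tx":0,"ty":3.4,"tz":-3.3,"roll":-4},{"fingers":1,"tx":0,"ty":4.2,"tz":-4.1,"roll":-5},{"fingers":1,"tx":0,"ty":5.1,"tz":-5,"roll":-6},{"fingers":1,"tx":0,"ty":5.9,"tz":-5.8,"roll":-7},{"fingers":1,"tx":0,"ty":6.75,"tz":-6.64,"roll":-8}]' 20
python3 -m crank '[{"fingers":1,"tx":0,"ty":0,"tz":0,"roll":-1},{"fingers":1,"tx":0,"ty":0,"tz":0,"roll":-2},{"fingers":1,"tx":0,"ty":0,"tz":0,"roll":-3},{"fingers":1,"tx":0,"ty":0,"tz":0,"roll":-4},{"fingers":1,"tx":0,"ty":0,"tz":0,"roll":-5},{"fingers":1,"tx":0,"ty":0,"tz":0,"roll":-6},{"fingers":1,"tx":0,"ty":0,"tz":0,"roll":-7},{"fingers":1,"tx":0,"ty":0,"tz":0,"roll":-8}]'
python3 -m crank '[{"fingers":1,"tx":0,"ty":0,"tz":0,"roll":-1},{"fingers":1,"tx":0,"ty":0,"tz":0,"roll":-2},{"fingers":1,"tx":0,"ty":0,"tz":0,"roll":-3},{"fingers":1,"tx":0,"ty":0,"tz":0,"roll":-4},{"fingers":1,"tx":0,"ty":0,"tz":0,"roll":-5},{"fingers":1,"tx":0,"ty":0,"tz":0,"roll":-6},{"fingers":1,"tx":0,"ty":0,"tz":0,"roll":-7},{"fingers":1,"tx":0,"ty":0,"tz":0,"roll":-7}]'
python3 f.py
python3 - <<'E'
from nut import *
im,d,k=cam('wrist'); np.savez('w4',im=im,d=d,f=k[0],cx=k[1],cy=k[2],P=k[3])
save('w4.png',im)
E
```

```text
time: 15.25
tool_pos: [0.5008, -0.3291, 0.2513]
tool_rot: [-1.241, 1.569, 2.337]
contact_force: [-0.5, -0.0, 0.4]
opening: 0.0918
time: 16.25
tool_pos: [0.5012, -0.3277, 0.2511]
tool_rot: [-2.563, 1.569, 2.412]
contact_force: [0.4, -0.2, -0.1]
opening: 0.0919
time: 17.25
tool_pos: [0.5012, -0.3277, 0.2514]
tool_rot: [2.537, 1.569, 2.444]
contact_force: [-0.3, 0.3, -0.2]
opening: 0.0918
F [-0.33  0.27 -0.17] M [ 0.13  -0.16  -0.031] q6 -2.184 eff6 -1.013 yaw_y 84.63 open 0.0918 [ 0.5012 -0.3277  0.2514]
```

View pics/w4.png

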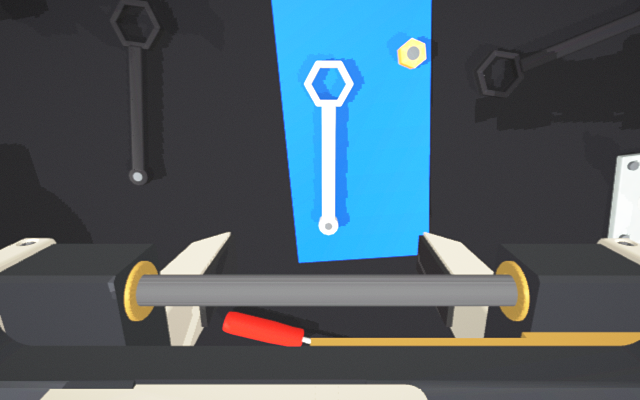

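The ring is at (329,84) and the end disc at (328,227), with the handle vertical in the picture. The silver wrench is aligned with the jaws; the black look-alikes are at (135,90) and (500,72).

```bash
python3 - <<'E'
from nut import *
im,d,k=L('w4')
m=((im.min(2)>190)).astype(np.uint8); m[:,:280]=0;m[:,420:]=0;m[245:]=0
v,u=np.nonzero(m)
print(u[v>212].mean(),v[v>212].min(),v.max(),v.min(),u[v<106].min(),u[v<106].max(), u[(v>115)&(v<205)].mean())
for n,a,b,z in(('ring',(u[v<106].min()+u[v<106].max())/2,84,.017),('end',u[v>216].mean(),227,.017),('mid',u[(v>115)&(v<205)].mean(),160,.019),('far',328,v.max(),.017),('near',329,v.min(),.017)): print(n,ray(k,a,b,z).round(4))
A=ray(k,(u[v<106].min()+u[v<106].max())/2,84,.017);B=ray(k,u[v>216].mean(),227,.017);print(np.degrees(np.arctan2(*(B-A)[[1,0]])),np.linalg.norm(B-A))
g=A+(B-A)/np.linalg.norm(B-A)*.1; g[2]=.02
print((np.linalg.inv(T_tool())@np.r_[g,1])[:3]/.04,g)
E
```

```text
327.95962732919253 213 234 38 304 419 328.0540308747856
ring [ 0.4153 -0.2842  0.017 ]
end [ 0.5681 -0.3331  0.017 ]
mid [ 0.4901 -0.3257  0.019 ]
far [ 0.5767 -0.3338  0.017 ]
near [ 0.369  -0.3134  0.017 ]
-17.741369166328102 0.16044735310297797
[5.78889779 0.34258516 0.20661041] [ 0.51050726 -0.31466387  0.02      ]
```

```bash
python3 -m crank '[{"fingers":-0.2,"tx":1.5,"ty":0,"tz":0.3,"roll":0},{"fingers":-0.2,"tx":3,"ty":0,"tz":0.3,"roll":0},{"fingers":-0.2,"tx":4,"ty":0,"tz":0.3,"roll":0},{"fingers":-0.2,"tx":4.8,"ty":0,"tz":0.3,"roll":0},{"fingers":-0.2,"tx":5.2,"ty":0,"tz":0.3,"roll":0},{"fingers":-0.2,"tx":5.45,"ty":0,"tz":0.3,"roll":0},{"fingers":-0.2,"tx":5.52,"ty":0,"tz":0.3,"roll":0},{"fingers":-0.9,"tx":5.52,"ty":0,"tz":0.3,"roll":0}]' 50
python3 -m crank '[{"fingers":-0.9,"tx":0,"ty":0,"tz":0,"roll":0},{"fingers":-0.9,"tx":0,"ty":0,"tz":0,"roll":0},{"fingers":-0.9,"tx":0,"ty":0,"tz":0,"roll":0},{"fingers":-0.9,"tx":0,"ty":0,"tz":0,"roll":0},{"fingers":-0.9,"tx":0,"ty":0,"tz":0,"roll":0},{"fingers":-0.9,"tx":0,"ty":0,"tz":0,"roll":0},{"fingers":-0.9,"tx":0,"ty":0,"tz":0,"roll":0},{"fingers":-0.9,"tx":-0.3,"ty":0,"tz":0,"roll":0}]' 50
python3 f.py
```

```text
time: 18.3
tool_pos: [0.5138, -0.3294, 0.0326]
tool_rot: [-0.636, 1.569, -0.729]
contact_force: [-0.5, -0.3, 0.7]
opening: 0.0306
time: 19.3
tool_pos: [0.5126, -0.3286, 0.0431]
tool_rot: [2.709, 1.569, 2.617]
contact_force: [0.4, 1.1, -2.9]
opening: 0.0134
F [ 0.43  1.12 -2.95] M [ 0.071 -0.197  0.011] q6 -2.1743 eff6 0.011 yaw_y 84.74 open 0.0134 [ 0.5126 -0.3286  0.0431]
```

```bash
python3 -m crank '[{"fingers":-0.9,"tx":-1,"ty":0,"tz":0,"roll":0},{"fingers":-0.9,"tx":-2.3,"ty":0,"tz":0,"roll":0},{"fingers":-0.9,"tx":-3.5,"ty":0.5,"tz":0.1,"roll":0.5},{"fingers":-0.9,"tx":-3.9,"ty":1.5,"tz":0.3,"roll":1.4},{"fingers":-0.9,"tx":-3.9,"ty":2.5,"tz":0.5,"roll":2.3},{"fingers":-0.9,"tx":-3.9,"ty":3.5,"tz":0.7,"roll":3.2},{"fingers":-0.9,"tx":-3.9,"ty":4.5,"tz":0.9,"roll":4.1},{"fingers":-0.9,"tx":-3.9,"ty":5.5,"tz":1.1,"roll":5}]' 50
python3 f.py
```

```text
time: 20.3
tool_pos: [0.5774, -0.1129, 0.2]
tool_rot: [-0.947, 1.57, -1.917]
contact_force: [-0.1, 0.0, -3.0]
opening: 0.0138
F [-0.13  0.03 -2.96] M [-0.058 -0.187 -0.038] q6 -0.9236 eff6 -2.412 yaw_y 34.42 open 0.0138 [ 0.5774 -0.1129  0.2   ]
```

```bash
python3 -m crank '[{"fingers":-0.9,"tx":0,"ty":0.35,"tz":-0.3,"roll":0.8},{"fingers":-0.9,"tx":0,"ty":0.7,"tz":-0.7,"roll":1.7},{"fingers":-0.9,"tx":0,"ty":1.08,"tz":-1.03,"roll":2.45},{"fingers":-0.9,"tx":0,"ty":1.08,"tz":-1.03,"roll":2.45},{"fingers":-0.9,"tx":0,"ty":1.08,"tz":-1.03,"roll":2.45},{"fingers":-0.9,"tx":0,"ty":1.08,"tz":-1.03,"roll":2.45},{"fingers":-0.9,"tx":0,"ty":1.08,"tz":-1.03,"roll":2.45},{"fingers":-0.9,"tx":0,"ty":1.08,"tz":-1.03,"roll":2.45}]' 50
python3 f.py
python3 - <<'E'
from nut import *
im,d,k=cam('wrist'); np.savez('w5',im=im,d=d,f=k[0],cx=k[1],cy=k[2],P=k[3])
print(proj(k,[.5715,.0435,.097]))
save('w5.png',cv2.resize(im[0:250,200:460],None,fx=3,fy=3,interpolation=2)[:600])
E
```

```text
time: 21.3
tool_pos: [0.5894, -0.0559, 0.1997]
tool_rot: [-0.443, 1.571, -1.836]
contact_force: [0.0, 0.1, -3.1]
opening: 0.0134
F [ 0.04  0.08 -3.13] M [-0.115 -0.163 -0.003] q6 -0.4019 eff6 -0.007 yaw_y 10.2 open 0.0134 [ 0.5894 -0.0559  0.1997]
(np.float64(327.2203736350722), np.float64(54.73579952351366))
```

View pics/w5.png

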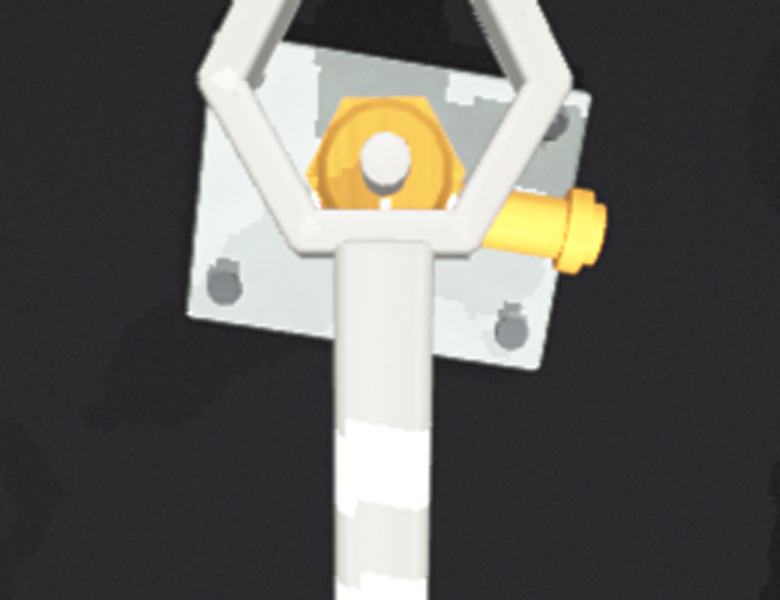

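The ring's hexagon is parallel to the nut's within about 1°. Ring corners are at crop (200,80) and (572,78); the nut centre is at about crop (386,166), close to the prediction. Compare centres.

```bash
python3 - <<'E'
from nut import *
im,d,k=L('w5')
A,B=ray(k,200+200/3,80/3,.186),ray(k,200+572/3,78/3,.186); print('ring',((A+B)/2).round(4),np.linalg.norm(A-B).round(4))
# near inner/outer flats and nut
print('outer flat',ray(k,200+386/3,254/3,.186).round(4),'inner flat',ray(k,200+386/3,211/3,.186).round(4), 'outer corners', *[ray(k,200+a/3,b/3,.186).round(4) for a,b in((300,252),(470,252))])
n=ray(k,200+386/3,166/3,.097);print('nut',n.round(4)); T=np.linalg.inv(T_tool())
print('ring-nut tool', (T[:3,:3]@((A+B)/2-n)).round(4),'ring tool',(T@np.r_[(A+B)/2,1]).round(4))
g=d[20:100:8,330];print(g.round(3))
E
```

```text
ring [0.5719 0.0439 0.186 ] 0.0487
outer flat [0.5758 0.0225 0.186 ] inner flat [0.5748 0.028  0.186 ] outer corners [0.5641 0.0207 0.186 ] [0.587  0.0248 0.186 ]
nut [0.5725 0.0433 0.097 ]
ring-nut tool [-0.089  -0.0005 -0.0007] ring tool [ 1.370e-02  4.000e-04 -1.013e-01  1.000e+00]
[0.293 0.294 0.212 0.194 0.195 0.197 0.217 0.141 0.141 0.141]
```

Ring and nut centres agree within 1 mm, so descend.

```bash
python3 -m crank '[{"fingers":-0.9,"tx":0.5,"ty":0,"tz":0,"roll":0},{"fingers":-0.9,"tx":1.0,"ty":0,"tz":0,"roll":0},{"fingers":-0.9,"tx":1.4,"ty":0,"tz":0,"roll":0},{"fingers":-0.9,"tx":1.55,"ty":0,"tz":0,"roll":0},{"fingers":-0.9,"tx":1.65,"ty":0,"tz":0,"roll":0},{"fingers":-0.9,"tx":1.75,"ty":0,"tz":0,"roll":0},{"fingers":-0.9,"tx":1.82,"ty":0,"tz":0,"roll":0},{"fingers":-0.9,"tx":1.9,"ty":0,"tz":0,"roll":0}]' 50
python3 f.py
python3 -m crank '[{"fingers":-0.9,"tx":0.05,"ty":0,"tz":0,"roll":0},{"fingers":-0.9,"tx":0.1,"ty":0,"tz":0,"roll":0},{"fingers":-0.9,"tx":0.13,"ty":0,"tz":0,"roll":0},{"fingers":-0.9,"tx":0.16,"ty":0,"tz":0,"roll":0},{"fingers":-0.9,"tx":0.2,"ty":0,"tz":0,"roll":0},{"fingers":-0.9,"tx":0.23,"ty":0,"tz":0,"roll":0},{"fingers":-0.9,"tx":0.26,"ty":0,"tz":0,"roll":0},{"fingers":-0.9,"tx":0.29,"ty":0,"tz":0,"roll":0}]' 50
python3 f.py
```

```text
time: 22.35
tool_pos: [0.5898, -0.0557, 0.124]
tool_rot: [0.901, 1.57, -0.492]
contact_force: [1.0, -1.9, 0.3]
opening: 0.0134
F [ 1.03 -1.87  0.33] M [-0.184 -0.185 -0.031] q6 -0.4016 eff6 0.018 yaw_y 10.22 open 0.0134 [ 0.5898 -0.0557  0.124 ]
time: 23.35
tool_pos: [0.5903, -0.0563, 0.1129]
tool_rot: [0.96, 1.568, -0.432]
contact_force: [1.4, -4.8, 3.9]
opening: 0.0133
F [ 1.37 -4.85  3.86] M [-0.424 -0.187  0.014] q6 -0.4015 eff6 -0.016 yaw_y 10.19 open 0.0133 [ 0.5903 -0.0563  0.1129]
```

```bash
cat >> f.py <<'E'
C=np.array([.572,.0435]); r=T[:2,3]-C; F=s['contact_force']; M=r[0]*F[1]-r[1]*F[0]
print('wrench yaw',np.degrees(np.arctan2(T[1,2],T[0,2])).round(2),'Ftool',(T[:3,:3].T@F).round(2),'M about nut',M.round(3),'+Mz',(M+s['torque'][2]).round(3),'r',np.linalg.norm(r).round(4))
E
python3 -m crank '[{"fingers":-0.9,"tx":0,"ty":0,"tz":0.03,"roll":0},{"fingers":-0.9,"tx":0,"ty":-0.044,"tz":0.03,"roll":0.1},{"fingers":-0.9,"tx":0,"ty":-0.088,"tz":0.03,"roll":0.2},{"fingers":-0.9,"tx":0,"ty":-0.132,"tz":0.03,"roll":0.3},{"fingers":-0.9,"tx":0,"ty":-0.177,"tz":0.025,"roll":0.4},{"fingers":-0.9,"tx":0,"ty":-0.177,"tz":0.025,"roll":0.4},{"fingers":-0.9,"tx":0,"ty":-0.177,"tz":0.025,"roll":0.4},{"fingers":-0.9,"tx":0,"ty":-0.177,"tz":0.025,"roll":0.4}]' 50
python3 f.py
```

```text
time: 24.35
tool_pos: [0.5831, -0.0581, 0.1123]
tool_rot: [1.049, 1.569, -0.414]
contact_force: [3.6, -3.9, 2.5]
opening: 0.0133
F [ 3.6  -3.91  2.46] M [-0.492 -0.628 -0.197] q6 -0.3374 eff6 -0.224 yaw_y 6.17 open 0.0133 [ 0.5831 -0.0581  0.1123]
wrench yaw -83.83 Ftool [-2.46  3.16  4.28] M about nut 0.323 +Mz 0.126 r 0.1022
```

```bash
python3 -m crank '[{"fingers":-0.9,"tx":0,"ty":0,"tz":0.02,"roll":0},{"fingers":-0.9,"tx":0,"ty":-0.044,"tz":0.02,"roll":0.1},{"fingers":-0.9,"tx":0,"ty":-0.088,"tz":0.02,"roll":0.2},{"fingers":-0.9,"tx":0,"ty":-0.132,"tz":0.02,"roll":0.3},{"fingers":-0.9,"tx":0,"ty":-0.177,"tz":0.015,"roll":0.4},{"fingers":-0.9,"tx":0,"ty":-0.177,"tz":0.015,"roll":0.4},{"fingers":-0.9,"tx":0,"ty":-0.177,"tz":0.015,"roll":0.4},{"fingers":-0.9,"tx":0,"ty":-0.177,"tz":0.015,"roll":0.4}]' 50
python3 f.py
```

```text
time: 25.35
tool_pos: [0.5755, -0.0593, 0.112]
tool_rot: [-0.425, 1.57, -1.958]
contact_force: [3.0, -4.4, -3.4]
opening: 0.0136
F [ 3.02 -4.38 -3.38] M [-0.846 -0.624 -0.19 ] q6 -0.2729 eff6 -0.191 yaw_y 2.19 open 0.0136 [ 0.5755 -0.0593  0.112 ]
wrench yaw -87.81 Ftool [3.38 2.85 4.49] M about nut 0.295 +Mz 0.105 r 0.1029
```

```bash
python3 -m crank '[{"fingers":-0.9,"tx":0,"ty":0,"tz":0.02,"roll":0},{"fingers":-0.9,"tx":0,"ty":-0.044,"tz":0.02,"roll":0.1},{"fingers":-0.9,"tx":0,"ty":-0.088,"tz":0.02,"roll":0.2},{"fingers":-0.9,"tx":0,"ty":-0.132,"tz":0.02,"roll":0.3},{"fingers":-0.9,"tx":0,"ty":-0.177,"tz":0.015,"roll":0.4},{"fingers":-0.9,"tx":0,"ty":-0.177,"tz":0.015,"roll":0.4},{"fingers":-0.9,"tx":0,"ty":-0.177,"tz":0.015,"roll":0.4},{"fingers":-0.9,"tx":0,"ty":-0.177,"tz":0.015,"roll":0.4}]' 50
python3 f.py
```

```text
time: 26.35
tool_pos: [0.5686, -0.0598, 0.1121]
tool_rot: [-2.643, 1.571, 2.038]
contact_force: [3.6, 1.3, -2.9]
opening: 0.0136
F [ 3.57  1.3  -2.88] M [ 0.112 -0.659 -0.15 ] q6 -0.2081 eff6 -0.145 yaw_y -1.78 open 0.0136 [ 0.5686 -0.0598  0.1121]
wrench yaw -91.78 Ftool [ 2.88  3.53 -1.41] M about nut 0.364 +Mz 0.214 r 0.1034
```

```bash
python3 -m crank '[{"fingers":-0.9,"tx":0,"ty":-0.022,"tz":0,"roll":0.05},{"fingers":-0.9,"tx":0,"ty":-0.044,"tz":0,"roll":0.1},{"fingers":-0.9,"tx":0,"ty":-0.066,"tz":0,"roll":0.15},{"fingers":-0.9,"tx":0,"ty":-0.088,"tz":0,"roll":0.2},{"fingers":-0.9,"tx":0,"ty":-0.11,"tz":0,"roll":0.25},{"fingers":-0.9,"tx":0,"ty":-0.132,"tz":0,"roll":0.3},{"fingers":-0.9,"tx":0,"ty":-0.154,"tz":-0.005,"roll":0.35},{"fingers":-0.9,"tx":0,"ty":-0.177,"tz":-0.006,"roll":0.4}]' 50
python3 f.py
python3 - <<'E'
from nut import *
im,d,k=cam('wrist'); np.savez('w6',im=im,d=d,f=k[0],cx=k[1],cy=k[2],P=k[3])
print(proj(k,[.572,.0435,.1]))
save('w6.png',cv2.resize(im[0:130,230:430],None,fx=4,fy=4,interpolation=2))
E
```

```text
time: 27.35
tool_pos: [0.5616, -0.0595, 0.1122]
tool_rot: [1.475, 1.57, -0.197]
contact_force: [3.5, 1.3, -2.8]
opening: 0.0132
F [ 3.5   1.27 -2.8 ] M [ 0.272 -0.885 -0.1  ] q6 -0.1399 eff6 -0.174 yaw_y -5.81 open 0.0132 [ 0.5616 -0.0595  0.1122]
wrench yaw -95.81 Ftool [ 2.8   3.35 -1.62] M about nut 0.347 +Mz 0.247 r 0.1035
(np.float64(326.70130786958816), np.float64(19.157384137641458))
```

View pics/w6.png

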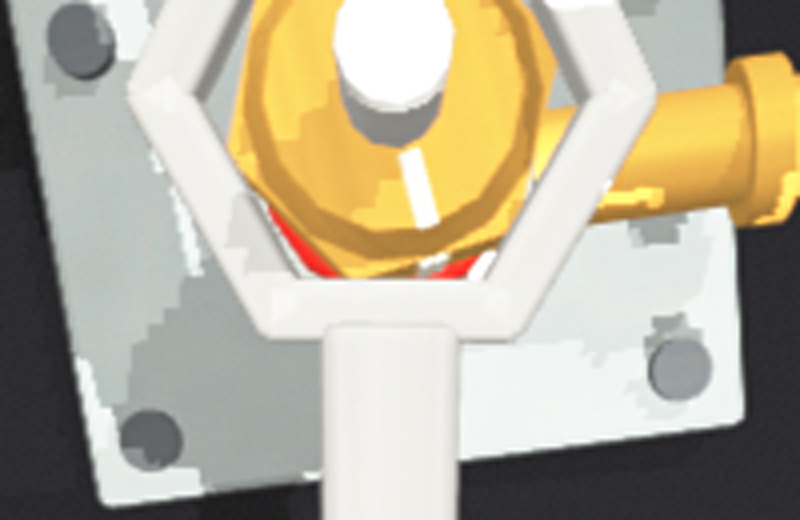

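The ring is not engaged. The nut's corner at crop (345,278) and its mark have stayed put while the ring turned 16° past them, so the ring must be riding high. Check heights by depth.

```bash
python3 - <<'E'
from nut import *
def pt(k,d,u,v):
    f,cx,cy,P=k; D=d[v,u]; return P[:3,:3]@np.array([(u-cx)/f*D,(v-cy)/f*D,D])+P[:3,3]
im,d,k=L('w5')
for u,v in((330,80),(330,100),(330,150),(330,180),(272,30),(385,30)): print('w5',u,v,pt(k,d,u,v).round(4))
im,d,k=L('w6')
for X,Y in((390,310),(200,200),(560,200),(155,90),(630,95),(390,360),(390,420),(390,500),(300,120),(480,100),(300,30)): u,v=230+X//4,Y//4; print('w6',X,Y,pt(k,d,u,v).round(4))
for v in(140,170,200):print(pt(k,d,327,v).round(4))
E
```

```text
w5 330 80 [0.576  0.0245 0.185 ]
w5 330 100 [0.5774 0.0167 0.1845]
w5 330 150 [ 0.5811 -0.0038  0.1859]
w5 330 180 [ 0.5835 -0.0168  0.1865]
w5 272 30 [0.5497 0.0391 0.1833]
w5 385 30 [0.5941 0.0468 0.1847]
w6 390 310 [0.5699 0.0223 0.1037]
w6 200 200 [0.5531 0.0337 0.1053]
w6 560 200 [0.5872 0.0302 0.1051]
w6 155 90 [0.5498 0.044  0.1041]
w6 630 95 [0.594  0.0387 0.1064]
w6 390 360 [0.5694 0.0174 0.1052]
w6 390 420 [0.5689 0.0117 0.1054]
w6 390 500 [0.5681 0.0038 0.1035]
w6 300 120 [0.5632 0.0404 0.1007]
w6 480 100 [0.5807 0.0404 0.1007]
w6 300 30 [0.5642 0.048  0.1025]
[ 0.5674 -0.0022  0.1035]
[ 0.5662 -0.0147  0.1043]
[ 0.5648 -0.0284  0.1023]
```

The ring's top is at 105 mm, so it hung on the flare and bevel and never dropped on. Measure the nut's angle and the ring-to-axis offset from this picture.

```bash
python3 - <<'E'
from nut import *
im,d,k=L('w6'); q=lambda X,Y,z: ray(k,230+X/4,Y/4,z)
t=q(393,40,.122); print('tube',t.round(4))
A,B=q(130,92,.105),q(655,95,.105); ring=(A+B)/2; print('ring',ring.round(4),np.linalg.norm(A-B).round(4))
o=q(392,340,.104); T=T_tool(); ez=T[:2,2]; print('ring from near outer flat',(o[:2]-ez*.02165).round(4))
i=q(392,281,.104); print('ring from near inner flat',(i[:2]-ez*.016).round(4))
m1,m2=q(408,150,.101),q(428,228,.101); a=np.degrees(np.arctan2(*(m2-m1)[[1,0]])); print('mark dir',a,'from tube',np.degrees(np.arctan2(*(m2-t)[[1,0]])), 'mod60',a%60)
# bevel circle
L_,R_,Bt=q(246,85,.101),q(545,85,.101),q(392,256,.1); print('bevel',L_.round(4),R_.round(4),Bt.round(4))
c1,c2=q(345,275,.097),q(225,150,.097); print(c1.round(4),c2.round(4),np.degrees(np.arctan2(*(c1-t)[[1,0]])))
f=observe();print('ring in tool',(np.linalg.inv(T)@np.r_[ring,1]).round(4))
E
```

```text
tube [0.5723 0.0418 0.122 ]
ring [0.5723 0.041  0.105 ] 0.0491
ring from near outer flat [0.5722 0.0408]
ring from near inner flat [0.5722 0.0406]
mark dir -79.9861560795968 from tube -79.26691107406262 mod60 40.013843920403204
bevel [0.5584 0.044  0.101 ] [0.587 0.041 0.101] [0.5709 0.0273 0.1   ]
[0.5659 0.0263 0.097 ] [0.5553 0.0392 0.097 ] -112.36783466084147
ring in tool [ 7.200e-03  5.000e-04 -1.011e-01  1.000e+00]
```

The nut is still at exactly finger-tight, mark at -80°. Back the wrench to -80°, shift it 0.8 mm inward and lower it again.

```bash
python3 -m crank '[{"fingers":-0.9,"tx":-0.15,"ty":0,"tz":-0.02,"roll":0},{"fingers":-0.9,"tx":-0.15,"ty":0.22,"tz":-0.03,"roll":-0.5},{"fingers":-0.9,"tx":-0.15,"ty":0.44,"tz":-0.06,"roll":-1},{"fingers":-0.9,"tx":-0.15,"ty":0.69,"tz":-0.115,"roll":-1.58},{"fingers":-0.9,"tx":-0.15,"ty":0.69,"tz":-0.115,"roll":-1.58},{"fingers":-0.9,"tx":-0.05,"ty":0.69,"tz":-0.115,"roll":-1.58},{"fingers":-0.9,"tx":0.03,"ty":0.69,"tz":-0.115,"roll":-1.58},{"fingers":-0.9,"tx":0.1,"ty":0.69,"tz":-0.115,"roll":-1.58}]' 50
python3 f.py
python3 - <<'E'
from nut import *
def pt(k,d,u,v):
    f,cx,cy,P=k; D=np.median(d[v-1:v+2,u-1:u+2]); return P[:3,:3]@np.array([(u-cx)/f*D,(v-cy)/f*D,D])+P[:3,3]
im,d,k=cam('wrist'); np.savez('w7',im=im,d=d,f=k[0],cx=k[1],cy=k[2],P=k[3])
for X,Y in((390,310),(200,200),(560,200),(155,90),(630,95),(390,420),(300,120),(480,100)): u,v=230+X//4,Y//4; print(X,Y,pt(k,d,u,v).round(4))
E
```

```text
time: 28.4
tool_pos: [0.5891, -0.0578, 0.1078]
tool_rot: [-1.703, 1.57, -3.1]
contact_force: [-0.1, -0.4, -2.6]
opening: 0.0132
F [-0.07 -0.43 -2.63] M [-0.107 -0.19  -0.053] q6 -0.4013 eff6 -0.016 yaw_y 9.99 open 0.0132 [ 0.5891 -0.0578  0.1078]
wrench yaw -80.01 Ftool [ 2.63 -0.14  0.41] M about nut -0.014 +Mz -0.068 r 0.1027
390 310 [0.5746 0.0233 0.0976]
200 200 [0.5549 0.0299 0.098 ]
560 200 [0.5894 0.0361 0.0975]
155 90 [0.5492 0.0388 0.0987]
630 95 [0.5938 0.0464 0.0982]
390 420 [0.5765 0.0128 0.0986]
300 120 [0.5636 0.0381 0.1012]
480 100 [0.5799 0.0427 0.1013]
```

The ring is now fully on: top at 98 mm, flush with the nut, and no side load. Take up the play.

```bash
python3 -m crank '[{"fingers":-0.9,"tx":0.05,"ty":0,"tz":0,"roll":0},{"fingers":-0.9,"tx":0.05,"ty":-0.045,"tz":0,"roll":0.1},{"fingers":-0.9,"tx":0.05,"ty":-0.09,"tz":0,"roll":0.2},{"fingers":-0.9,"tx":0.05,"ty":-0.134,"tz":-0.004,"roll":0.3},{"fingers":-0.9,"tx":0.05,"ty":-0.179,"tz":-0.006,"roll":0.4},{"fingers":-0.9,"tx":0.05,"ty":-0.224,"tz":-0.01,"roll":0.5},{"fingers":-0.9,"tx":0.05,"ty":-0.224,"tz":-0.01,"roll":0.5},{"fingers":-0.9,"tx":0.05,"ty":-0.224,"tz":-0.01,"roll":0.5}]' 50
python3 f.py
python3 -m crank '[{"fingers":-0.9,"tx":0,"ty":-0.022,"tz":0,"roll":0.05},{"fingers":-0.9,"tx":0,"ty":-0.045,"tz":0,"roll":0.1},{"fingers":-0.9,"tx":0,"ty":-0.067,"tz":0,"roll":0.15},{"fingers":-0.9,"tx":0,"ty":-0.09,"tz":0,"roll":0.2},{"fingers":-0.9,"tx":0,"ty":-0.112,"tz":-0.002,"roll":0.25},{"fingers":-0.9,"tx":0,"ty":-0.134,"tz":-0.004,"roll":0.3},{"fingers":-0.9,"tx":0,"ty":-0.134,"tz":-0.004,"roll":0.3},{"fingers":-0.9,"tx":0,"ty":-0.134,"tz":-0.004,"roll":0.3}]' 50
python3 f.py
```

```text
time: 29.45
tool_pos: [0.5807, -0.059, 0.1062]
tool_rot: [0.903, 1.57, -0.58]
contact_force: [0.8, 0.0, -2.1]
opening: 0.0136
F [ 0.8   0.01 -2.06] M [-0.208 -0.287 -0.073] q6 -0.32 eff6 -0.063 yaw_y 5.02 open 0.0136 [ 0.5807 -0.059   0.1062]
wrench yaw -84.98 Ftool [2.06 0.8  0.06] M about nut 0.082 +Mz 0.009 r 0.1029
time: 30.45
tool_pos: [0.5755, -0.0593, 0.1062]
tool_rot: [1.128, 1.57, -0.408]
contact_force: [4.1, -0.7, -2.9]
opening: 0.0139
F [ 4.12 -0.7  -2.85] M [-0.338 -0.712 -0.08 ] q6 -0.2703 eff6 -0.049 yaw_y 2.02 open 0.0139 [ 0.5755 -0.0593  0.1062]
wrench yaw -87.98 Ftool [2.86 4.09 0.84] M about nut 0.421 +Mz 0.341 r 0.1029
```

```bash
python3 -m crank '[{"fingers":-0.9,"tx":0,"ty":-0.134,"tz":-0.004,"roll":0.3},{"fingers":-0.9,"tx":0,"ty":-0.269,"tz":-0.014,"roll":0.6},{"fingers":-0.9,"tx":0,"ty":-0.402,"tz":-0.032,"roll":0.9},{"fingers":-0.9,"tx":0,"ty":-0.534,"tz":-0.056,"roll":1.2},{"fingers":-0.9,"tx":0,"ty":-0.665,"tz":-0.088,"roll":1.5},{"fingers":-0.9,"tx":0,"ty":-0.794,"tz":-0.126,"roll":1.8},{"fingers":-0.9,"tx":0,"ty":-0.921,"tz":-0.171,"roll":2.1},{"fingers":-0.9,"tx":0,"ty":-1.045,"tz":-0.222,"roll":2.4}]' 55
python3 f.py
```

```text
time: 31.45
tool_pos: [0.5343, -0.052, 0.1066]
tool_rot: [1.692, 1.567, -0.264]
contact_force: [6.8, -0.0, -2.6]
opening: 0.0131
F [ 6.83 -0.01 -2.59] M [-0.29  -1.155  0.108] q6 0.1451 eff6 -0.418 yaw_y -22.05 open 0.0131 [ 0.5343 -0.052   0.1066]
wrench yaw -112.05 Ftool [ 2.61  6.32 -2.55] M about nut 0.652 +Mz 0.76 r 0.1027
```

```bash
python3 -m crank '[{"fingers":-0.9,"tx":0,"ty":-0.134,"tz":-0.004,"roll":0.3},{"fingers":-0.9,"tx":0,"ty":-0.269,"tz":-0.02,"roll":0.6},{"fingers":-0.9,"tx":0,"ty":-0.402,"tz":-0.04,"roll":0.9},{"fingers":-0.9,"tx":0,"ty":-0.534,"tz":-0.066,"roll":1.2},{"fingers":-0.9,"tx":0,"ty":-0.665,"tz":-0.098,"roll":1.5},{"fingers":-0.9,"tx":0,"ty":-0.794,"tz":-0.136,"roll":1.8},{"fingers":-0.9,"tx":0,"ty":-0.921,"tz":-0.181,"roll":2.1},{"fingers":-0.9,"tx":0,"ty":-1.045,"tz":-0.232,"roll":2.4}]' 55
python3 f.py
python3 -m crank '[{"fingers":-0.9,"tx":0,"ty":-0.09,"tz":0,"roll":0.2},{"fingers":-0.9,"tx":0,"ty":-0.179,"tz":-0.006,"roll":0.4},{"fingers":-0.9,"tx":0,"ty":-0.269,"tz":-0.014,"roll":0.6},{"fingers":-0.9,"tx":0,"ty":-0.313,"tz":-0.02,"roll":0.7},{"fingers":-0.9,"tx":0,"ty":-0.358,"tz":-0.025,"roll":0.8},{"fingers":-0.9,"tx":0,"ty":-0.358,"tz":-0.025,"roll":0.8},{"fingers":-0.9,"tx":0,"ty":-0.358,"tz":-0.025,"roll":0.8},{"fingers":-0.9,"tx":0,"ty":-0.358,"tz":-0.025,"roll":0.8}]' 55
python3 f.py
python3 - <<'E'
from nut import *
im,d,k=cam('wrist'); np.savez('w8',im=im,d=d,f=k[0],cx=k[1],cy=k[2],P=k[3])
save('w8.png',cv2.resize(im[0:130,230:430],None,fx=4,fy=4,interpolation=2))
E
```

```text
time: 32.45
tool_pos: [0.4989, -0.0282, 0.1066]
tool_rot: [1.882, 1.568, -0.493]
contact_force: [6.8, -3.5, -3.0]
opening: 0.0136
F [ 6.79 -3.54 -3.03] M [-0.761 -0.976  0.124] q6 0.595 eff6 -0.49 yaw_y -46.05 open 0.0136 [ 0.4989 -0.0282  0.1066]
wrench yaw -136.05 Ftool [ 3.06  7.26 -2.43] M about nut 0.746 +Mz 0.87 r 0.1024
time: 33.45
tool_pos: [0.4898, -0.0173, 0.1065]
tool_rot: [2.016, 1.568, -0.497]
contact_force: [5.5, -3.7, -2.8]
opening: 0.0135
F [ 5.54 -3.73 -2.84] M [-0.702 -0.907  0.034] q6 0.7511 eff6 0.09 yaw_y -53.95 open 0.0135 [ 0.4898 -0.0173  0.1065]
wrench yaw -143.95 Ftool [ 2.86  6.27 -2.28] M about nut 0.644 +Mz 0.677 r 0.1023
```

View pics/w8.png

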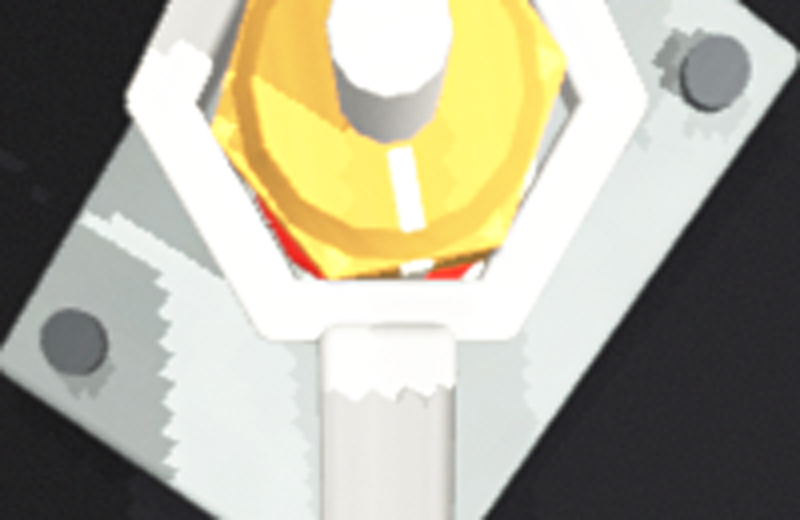

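The mark now runs from crop (400,150) to (413,230), about 8° off the handle. Compute the nut angle.

```bash
python3 - <<'E'
from nut import *
im,d,k=L('w8'); q=lambda X,Y,z: ray(k,230+X/4,Y/4,z)
def md(m,c): # white mark on the top face inside the box, principal axis
    pass
for a,b in(((400,150),(413,230)),((399,150),(414,228))):
    m1,m2=q(*a,.101),q(*b,.101); print(np.degrees(np.arctan2(*(m2-m1)[[1,0]])).round(1))
for n,box in(('w6',(397,440,150,228)),('w8',(385,425,150,226))):
    im,d,k=L(n); big=cv2.resize(im[0:130,230:430],None,fx=4,fy=4,interpolation=2)
    x0,x1,y0,y1=box; s=big[y0:y1,x0:x1].astype(int); v,u=np.nonzero(s[...,2]>170)
    p=np.array([ray(k,230+(a+x0)/4,(b+y0)/4,.101)[:2] for a,b in zip(u,v)]); w,V=np.linalg.eigh(np.cov(p.T)); e=V[:,1]
    if e@T_tool()[:2,2]<0:e=-e
    print(n,len(u),np.degrees(np.arctan2(e[1],e[0])).round(1),w.round(8))
E
```

```text
-133.8
-132.0
w6 1857 -79.5 [4.50e-07 4.12e-06]
w8 2056 -131.7 [5.20e-07 3.75e-06]
```

Nut turned about 53°; 7° more.

```bash
python3 -m crank '[{"fingers":-0.9,"tx":0,"ty":-0.067,"tz":0,"roll":0.15},{"fingers":-0.9,"tx":0,"ty":-0.134,"tz":-0.004,"roll":0.3},{"fingers":-0.9,"tx":0,"ty":-0.201,"tz":-0.008,"roll":0.45},{"fingers":-0.9,"tx":0,"ty":-0.269,"tz":-0.014,"roll":0.6},{"fingers":-0.9,"tx":0,"ty":-0.313,"tz":-0.019,"roll":0.7},{"fingers":-0.9,"tx":0,"ty":-0.313,"tz":-0.019,"roll":0.7},{"fingers":-0.9,"tx":0,"ty":-0.313,"tz":-0.019,"roll":0.7},{"fingers":-0.9,"tx":0,"ty":-0.313,"tz":-0.019,"roll":0.7}]' 55
python3 f.py
python3 - <<'E'
from nut import *
im,d,k=cam('wrist'); np.savez('w9',im=im,d=d,f=k[0],cx=k[1],cy=k[2],P=k[3])
save('w9.png',cv2.resize(im[0:130,230:430],None,fx=4,fy=4,interpolation=2))
for n,box in(('w6',(397,440,150,228)),('w8',(385,425,150,226)),('w9',(385,425,150,226))):
    im,d,k=L(n); big=cv2.resize(im[0:130,230:430],None,fx=4,fy=4,interpolation=2)
    x0,x1,y0,y1=box; s=big[y0:y1,x0:x1].astype(int); v,u=np.nonzero(s[...,2]>170)
    p=np.array([ray(k,230+(a+x0)/4,(b+y0)/4,.101)[:2] for a,b in zip(u,v)]).mean(0)
    c=ray(k,230+390/4,40/4,.122)[:2]; e=p-[.5723,.0420]
    print(n,len(u),p.round(4),c.round(4),np.degrees(np.arctan2(e[1],e[0])).round(1))
    v,u=np.nonzero(s[...,2]>170); q=np.array([ray(k,230+(a+x0)/4,(b+y0)/4,.101)[:2] for a,b in zip(u,v)]); w,V=np.linalg.eigh(np.cov(q.T)); print(np.degrees(np.arctan2(V[1,1],V[0,1])))
E
```

```text
time: 34.5
tool_pos: [0.483, -0.0068, 0.1065]
tool_rot: [2.133, 1.568, -0.502]
contact_force: [5.1, -3.5, -2.0]
opening: 0.0131
F [ 5.13 -3.54 -1.99] M [-0.784 -0.825  0.129] q6 0.8925 eff6 0.09 yaw_y -60.95 open 0.0131 [ 0.483  -0.0068  0.1065]
wrench yaw -150.95 Ftool [ 2.01  5.58 -2.76] M about nut 0.572 +Mz 0.701 r 0.1022
w6 1857 [0.574  0.0331] [0.5721 0.0418] -78.9
100.48947447063078
w8 2056 [0.5662 0.0354] [0.5716 0.0413] -132.9
48.33784135035425
w9 2052 [0.5654 0.0362] [0.5715 0.0414] -139.9
-138.55681612808644
```

View pics/w9.png

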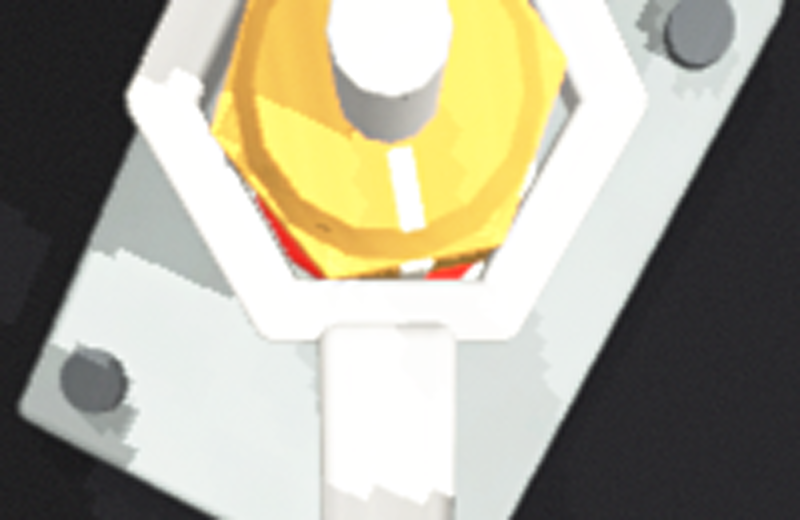

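Nut turned about 60° (-79.5° → -139.5°). Back the wrench off within its play and lift it straight off.

```bash
python3 -m crank '[{"fingers":-0.9,"tx":0,"ty":0.134,"tz":-0.004,"roll":-0.3},{"fingers":-0.9,"tx":0,"ty":0.269,"tz":-0.014,"roll":-0.6},{"fingers":-0.9,"tx":0,"ty":0.358,"tz":-0.025,"roll":-0.8},{"fingers":-0.9,"tx":0,"ty":0.402,"tz":-0.032,"roll":-0.9},{"fingers":-0.9,"tx":-0.1,"ty":0.402,"tz":-0.032,"roll":-0.9},{"fingers":-0.9,"tx":-0.2,"ty":0.402,"tz":-0.032,"roll":-0.9},{"fingers":-0.9,"tx":-0.4,"ty":0.402,"tz":-0.032,"roll":-0.9},{"fingers":-0.9,"tx":-0.7,"ty":0.402,"tz":-0.032,"roll":-0.9}]' 55
python3 f.py
python3 -m crank '[{"fingers":-0.9,"tx":-0.5,"ty":0,"tz":0,"roll":0},{"fingers":-0.9,"tx":-1,"ty":0,"tz":0,"roll":0},{"fingers":-0.9,"tx":-1.7,"ty":0,"tz":0,"roll":0},{"fingers":-0.9,"tx":-2.3,"ty":0,"tz":0,"roll":0},{"fingers":-0.9,"tx":-2.3,"ty":0,"tz":0,"roll":0},{"fingers":-0.9,"tx":-2.3,"ty":0,"tz":0,"roll":0},{"fingers":-0.9,"tx":-2.3,"ty":0,"tz":0,"roll":0},{"fingers":-0.9,"tx":-2.3,"ty":0,"tz":0,"roll":0}]'
python3 f.py
python3 - <<'E'
from nut import *
im,d,k=cam('wrist'); np.savez('w10',im=im,d=d,f=k[0],cx=k[1],cy=k[2],P=k[3])
save('w10.png',cv2.resize(im[0:200,200:460],None,fx=3,fy=3,interpolation=2))
E
```

```text
time: 35.55
tool_pos: [0.49, -0.0193, 0.1346]
tool_rot: [-0.739, 1.569, 3.067]
contact_force: [0.2, -0.2, -3.2]
opening: 0.0132
F [ 0.18 -0.2  -3.17] M [-0.055  0.051 -0.002] q6 0.7115 eff6 0.002 yaw_y -51.96 open 0.0132 [ 0.49   -0.0193  0.1346]
wrench yaw -141.96 Ftool [ 3.17  0.28 -0.02] M about nut 0.028 +Mz 0.026 r 0.1032
time: 36.55
tool_pos: [0.4904, -0.0194, 0.2253]
tool_rot: [-0.818, 1.569, 2.987]
contact_force: [-0.5, -0.4, -2.6]
opening: 0.0134
F [-0.51 -0.42 -2.58] M [-0.109  0.066 -0.011] q6 0.7116 eff6 -0.0 yaw_y -51.98 open 0.0134 [ 0.4904 -0.0194  0.2253]
wrench yaw -141.98 Ftool [2.59 0.02 0.66] M about nut 0.002 +Mz -0.009 r 0.103
```

Picture budget is used up, so I continue with numeric checks.

```bash
python3 -m crank '[{"fingers":-0.9,"tx":0,"ty":0.9,"tz":0.6,"roll":-1},{"fingers":-0.9,"tx":0,"ty":1.9,"tz":1.2,"roll":-2},{"fingers":-0.9,"tx":0,"ty":2.8,"tz":1.8,"roll":-3},{"fingers":-0.9,"tx":0,"ty":3.7,"tz":2.4,"roll":-4},{"fingers":-0.9,"tx":0,"ty":4.6,"tz":3,"roll":-5},{"fingers":-0.9,"tx":0,"ty":5.5,"tz":3.7,"roll":-6},{"fingers":-0.9,"tx":0,"ty":6.45,"tz":4.32,"roll":-7},{"fingers":-0.9,"tx":0,"ty":6.45,"tz":4.32,"roll":-8}]' 55
python3 -m crank '[{"fingers":-0.9,"tx":0,"ty":0,"tz":0,"roll":-1},{"fingers":-0.9,"tx":0,"ty":0,"tz":0,"roll":-2},{"fingers":-0.9,"tx":0,"ty":0,"tz":0,"roll":-3},{"fingers":-0.9,"tx":0,"ty":0,"tz":0,"roll":-4},{"fingers":-0.9,"tx":0,"ty":0,"tz":0,"roll":-5},{"fingers":-0.9,"tx":0,"ty":0,"tz":0,"roll":-5.67},{"fingers":-0.9,"tx":0,"ty":0,"tz":0,"roll":-5.67},{"fingers":-0.9,"tx":0,"ty":0,"tz":0,"roll":-5.67}]'
python3 f.py
python3 - <<'E'
from nut import *
im,d,k=cam('wrist'); T=np.linalg.inv(T_tool())
f,cx,cy,P=k; v,u=np.nonzero((d>.05)&(d<.2)); D=d[v,u]; p=np.stack([(u-cx)/f*D,(v-cy)/f*D,D,np.ones_like(D)],1)@P.T; t=(p@T.T)[:,:3]
for lo,hi in((-.125,-.118),(-.09,-.078),(-.07,-.06),(-.06,-.05),(-.05,-.04),(-.04,-.03)):
    s=(t[:,2]>lo)&(t[:,2]<hi)&(abs(t[:,1])<.006+.02*(lo<-.08)); print(lo,s.sum(),np.median(t[s],0).round(4) if s.any() else '')
# nut mark in the frame taken after lift-off
im,d,k=L('w10'); r=[]
for a in range(-180,180,2):
    uu,vv=proj(k,[.5723+.009*np.cos(np.radians(a)),.042+.009*np.sin(np.radians(a)),.101]); 
    if 0<=vv<399: r.append((int(im[int(round(vv)),int(round(uu)),2]),a))
print([(a,b) for b,a in r if b>150])
E
```

```text
time: 37.6
tool_pos: [0.5131, -0.3325, 0.2251]
tool_rot: [-1.055, 1.57, -2.134]
contact_force: [-0.1, 1.0, -2.3]
opening: 0.0134
time: 38.6
tool_pos: [0.5136, -0.3291, 0.2259]
tool_rot: [2.387, 1.57, 2.293]
contact_force: [-0.4, 0.8, -3.6]
opening: 0.0135
F [-0.43  0.8  -3.58] M [ 0.07  -0.244 -0.029] q6 -2.1718 eff6 -0.014 yaw_y 84.58 open 0.0135 [ 0.5136 -0.3291  0.2259]
wrench yaw -5.42 Ftool [ 3.58  0.75 -0.5 ] M about nut -0.207 +Mz -0.236 r 0.3771
-0.125 0 
-0.09 1710 [ 0.0105 -0.0005 -0.0838]
-0.07 722 [ 0.0098 -0.0001 -0.065 ]
-0.06 672 [ 0.0104 -0.0001 -0.055 ]
-0.05 609 [ 0.0109 -0.0001 -0.0451]
-0.04 1123 [ 0.0104 -0.     -0.0314]
[(-152, 251), (-150, 251), (-148, 251), (-146, 251), (-144, 251), (-142, 251), (-140, 251), (-138, 251), (-136, 251), (-134, 250), (-132, 250), (-130, 210)]
```

The nut mark reads about -141° after lift-off. Lower the wrench onto the mat.

```bash
python3 -m crank '[{"fingers":-0.9,"tx":1.3,"ty":0,"tz":0,"roll":0},{"fingers":-0.9,"tx":2.6,"ty":0,"tz":0,"roll":0},{"fingers":-0.9,"tx":3.6,"ty":0,"tz":0,"roll":0},{"fingers":-0.9,"tx":4.3,"ty":0,"tz":0,"roll":0},{"fingers":-0.9,"tx":4.6,"ty":0,"tz":0,"roll":0},{"fingers":-0.9,"tx":4.75,"ty":0,"tz":0,"roll":0},{"fingers":-0.9,"tx":4.84,"ty":0,"tz":0,"roll":0},{"fingers":-0.9,"tx":4.89,"ty":0,"tz":0,"roll":0}]'
python3 f.py
python3 -m crank '[{"fingers":-0.9,"tx":0.01,"ty":0,"tz":0,"roll":0},{"fingers":-0.4,"tx":0.01,"ty":0,"tz":0,"roll":0},{"fingers":-0.4,"tx":0.01,"ty":0,"tz":0,"roll":0},{"fingers":-0.3,"tx":0.01,"ty":0,"tz":0,"roll":0},{"fingers":-0.3,"tx":0.01,"ty":0,"tz":0,"roll":0},{"fingers":-0.3,"tx":0.01,"ty":0,"tz":0,"roll":0},{"fingers":-0.3,"tx":-0.2,"ty":0,"tz":0,"roll":0},{"fingers":-0.3,"tx":-0.7,"ty":0,"tz":0,"roll":0}]' 10
python3 f.py
```

```text
time: 39.65
tool_pos: [0.5136, -0.3297, 0.0325]
tool_rot: [-1.01, 1.569, -1.102]
contact_force: [-9.1, 4.6, 18.7]
opening: 0.0135
F [-9.05  4.57 18.72] M [0.702 0.814 0.025] q6 -2.1739 eff6 0.029 yaw_y 84.71 open 0.0135 [ 0.5136 -0.3297  0.0325]
wrench yaw -5.29 Ftool [-18.73   3.69  -9.42] M about nut -3.645 +Mz -3.621 r 0.3777
time: 40.65
tool_pos: [0.5131, -0.3288, 0.0584]
tool_rot: [2.574, 1.569, 2.482]
contact_force: [0.7, 0.1, 0.1]
opening: 0.0322
F [0.74 0.14 0.07] M [ 0.112 -0.209 -0.011] q6 -2.1741 eff6 0.001 yaw_y 84.72 open 0.0322 [ 0.5131 -0.3288  0.0584]
wrench yaw -5.28 Ftool [-0.08  0.2   0.73] M about nut 0.269 +Mz 0.258 r 0.3769
```

```bash
python3 -m crank '[{"fingers":0,"tx":-1,"ty":0,"tz":0,"roll":0},{"fingers":0,"tx":-2.5,"ty":0,"tz":0,"roll":0},{"fingers":0,"tx":-4,"ty":0,"tz":0,"roll":0},{"fingers":0,"tx":-4.8,"ty":0,"tz":0,"roll":0},{"fingers":0,"tx":-4.8,"ty":0,"tz":0,"roll":0},{"fingers":0,"tx":-4.8,"ty":0,"tz":0,"roll":0},{"fingers":0,"tx":-4.8,"ty":0,"tz":0,"roll":0},{"fingers":0,"tx":-4.8,"ty":0,"tz":0,"roll":0}]' 10
python3 f.py
python3 - <<'E'
from nut import *
im,d,k=cam('wrist'); f,cx,cy,P=k
v,u=np.nonzero((d>.1)&(im.min(2)>150)&(np.arange(640)>285)&(np.arange(640)<385)&(np.arange(400)[:,None]<240)); D=d[v,u]
p=np.stack([(u-cx)/f*D,(v-cy)/f*D,D],1)@P[:3,:3].T+P[:3,3]
for lo,hi in((.36,.4),(.4,.44),(.44,.48),(.48,.52),(.52,.55),(.56,.59)):
    s=(p[:,0]>lo)&(p[:,0]<hi)&(p[:,2]<.05)&(p[:,1]<-.28); print(lo,s.sum(),np.median(p[s],0).round(4) if s.any() else '')
b=(im[...,2]>150)&(im[...,0]<90); v,u=np.nonzero(b&(d>0)); print('mat px',u.min(),u.max(),v.min(),v.max())
i2,_,kt=cam('top'); i1=L('top')[0]; df=np.abs(i2.astype(int)-i1).max(2)>60; df[250:]=0
print('top diff px',df.sum(), np.argwhere(df)[:,::-1].min(0) if df.any() else '', np.argwhere(df)[:,::-1].max(0) if df.any() else '')
n,l,st,c=cv2.connectedComponentsWithStats(df.astype(np.uint8)); print([s.tolist() for s in st[1:] if s[4]>8])
E
```

```text
time: 41.65
tool_pos: [0.5133, -0.3289, 0.2494]
tool_rot: [2.55, 1.569, 2.458]
contact_force: [-0.3, 0.1, -0.0]
opening: 0.0459
F [-0.26  0.13 -0.03] M [ 0.087 -0.145 -0.043] q6 -2.1741 eff6 0.0 yaw_y 84.72 open 0.0459 [ 0.5133 -0.3289  0.2494]
wrench yaw -5.28 Ftool [ 0.03  0.11 -0.27] M about nut -0.104 +Mz -0.147 r 0.377
0.36 321 [ 0.3937 -0.3216  0.0169]
0.4 771 [ 0.4224 -0.3231  0.0171]
0.44 582 [ 0.4596 -0.3261  0.0189]
0.48 508 [ 0.4999 -0.3294  0.019 ]
0.52 340 [ 0.5347 -0.3332  0.0191]
0.56 234 [ 0.567  -0.3359  0.019 ]
mat px 272 432 0 254
top diff px 6389 [279 136] [479 249]
[[356, 136, 124, 114, 5672], [400, 218, 8, 7, 44], [279, 227, 52, 23, 657]]
```

The wrench is flat on the mat (ring top 17 mm, handle top 19 mm). In the top picture nothing outside the arm's own area has changed.

```bash
python3 -c "
from cell import hand_in
print(hand_in())"
```

```text
the job is handed in; nothing more can be done
None
```

I ran the nut down with the fingers until it stiffened, tightened it about 60° further with the ring wrench, laid the wrench back on the mat and handed in. The simulated clock stood at 41.7 s, and no verdict was reported.

- **Finger-tight:** the nut stiffened after roughly 70° of clockwise turning. The moment peaked at about 0.7 N m with the pads prying open, so I relaxed, regripped and pressed again to 0.5 N m, then let go. The nut's mark was then at about -80°.
- **Wrench, first fit failed:** the ring caught on the nut's bevel and turned 16° over it without moving it. The mark was still at -80° afterwards. I backed off, corrected the position by about 1 mm, and the ring then sat flush.
- **Tightening:** after the play was taken up, the nut turned at about 0.65–0.87 N m. The mark ended at about -139° under load and about -141° after lift-off, so 59–61°, with 1–2° of reading error. An earlier corner-based reading put the finger-tight angle about 1.5° off.
- **Laying down:** the wrench met the mat at about 20 N. Depth readings then showed it flat, with the ring top at 17 mm and the handle top at 19 mm.
- **Bystanders:** comparing the top camera before and after showed no change outside the arm's own area. The 12-picture limit was used up by then, so the checks after lift-off were numeric only.

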